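# Turn a lidded wooden box over onto the cork mat

## Task

Turn the small wooden box over together with its loose lid, so that it rests upside down on its lid in the middle of the cork mat, with the marked bottom up, ready for its feet to be glued on. The lid is not fastened: box and lid must stay together all the way, and must be set down, not dropped or let topple over. Leave the other things on the bench where they are.

Things in the scene. Friction and masses are not known exactly. Their poses are not given: they have to be found in the camera images.
- box: open-topped dark wooden box, 52 mm wide (its x), 70 mm long (its y), 24 mm high, walls 6 mm, empty; starts upright on the bench with the lid on it. Origin: centre of its underside; z points from the underside to the open mouth. Sides are plain and vertical. Four pale foot marks on the underside. Box and lid together are 52 x 70 x 44 mm and weigh 0.25 to 0.43 kg, and slide on one another, on the bench and on the mat as wood does
- lid: loose pale wooden lid, 52 x 70 mm and 20 mm thick, flush with the box all round, with a plug 8 mm deep on its underside that sits in the mouth of the box with 2 mm play; its only hold is its weight. Origin: centre of the lid's underside, level with the rim of the box (the plug reaches below it); z points to the lid's flat top. Its axes start along those of the box
- box_rim (a point): centre of the mouth of the box, 24 mm above the box's origin; the lid's origin lies here when it is seated
- lid_top (a point): centre of the flat top of the lid, 20 mm above the lid's origin
- mat: cork mat, 150 mm (x) by 170 mm (y), 6 mm thick, fixed to the bench. Origin: centre of its underside, on the bench
- sanding_block: bystander: cork sanding block, 64 x 112 x 34 mm, origin under its centre
- offcut_walnut: bystander: square dark walnut offcut, 60 x 70 x 22 mm, origin under its centre
- offcut_pine: bystander: pine offcut, 34 x 160 x 34 mm, origin under its centre
- screwdriver_2: bystander: screwdriver with blue handle, 230 mm long, origin under its centre

How it is judged:
By the outcome, as a careful person would: the job done as asked, in the order asked, and still so for the second after the job is handed in, with the robot touching nothing.
It also fails if it takes over 58 s, if anything falls off the work surface, if the arm or the gripper's body presses on something with over 40 N, if the wrist force passes 120 N, or if a joint passes its speed limit or range.

## Robot

A 6-joint arm with a two-finger parallel gripper is mounted at the origin on a cart in front of the work surface, level with it; the furniture and walls round the work are solid. World frame = base frame: x ahead of the robot, y to its left, z up, the work surface at z = 0. Lengths are in m, angles in rad, forces in N, time in s.
With the tool pointing down it reaches from about 0.25 to 0.775 m from the base axis. Payload 4 kg.
Tool frame: the origin (TCP) lies midway between the tips of the shut fingers; the grasp point (between the pads) lies 19 mm behind it (bot.hold_point_z is the distance from the TCP to the grasp point, in m); z points along the fingers, y is the direction in which the jaws open and shut (so a half turn about z gives the same grasp; the last joint's range is limited). The gripper opens to 94 mm and grips with 3 to 60 N. Pads are 16 mm wide; open, the fingers measure 119 mm over their backs; the gripper's body (75 mm by 177 mm) begins 78 mm behind the grasp point.
Start: joints at [-1.427, 0.087, 1.371, -0, 1.684, -0.103], TCP at [0.134, -0.533, 0.206] pointing down, gripper open.
Joint ranges: [-3.1, 3.1], [-0.76, 2.03], [0.27, 2.55], [-1.08, 4.22], [0.17, 2.65], [-2.57, 2.57]. Speed limits (rad/s): [2.79, 2.79, 3.14, 3.14, 3.14, 3.14].

## Interface

Orientations are given as a unit quaternion [x, y, z, w].
In Python, from rig import get_obs, viewer, workorder, bot gives the robot as it stands. The module is installed in compiled form; this text tells all that it offers.
- The arm moves only by the shell command python3 -m crank 'ROWS' [FORCE]. ROWS is JSON, a list of rows, each an object of numbers: "ax", "ay", "az": the turn, a rotation vector about the tool's x, y, z in rad; "x", "y", "z": the shift along the tool's x, y, z in mm; "gripper": the closure in counts, from 0 (fully open) to 255 (shut). A call has 1 to 5 rows; each row shifts and turns the commanded pose from where the row before left it, along the tool's axes as they then stand; what a row does not reach is not made up. A row lasts 1/10 s, in which the tool goes at most 50 mm and 8.59 degrees, less where a joint would pass 70% of its speed; a pose out of reach is approached as far as the arm can. A call with a gripper value outside its range is refused whole. The fingers move at their own pace and stop on an object; FORCE is the grip in N (left out, the last holds). Time passes only in rows, so rows that do not move let the fingers close. It gives the time, the measured TCP pose, the force and the opening at its end, in the units of the state.
- get_obs(): the state, without advancing time (a new reading comes with each control period).
- viewer.get_image(name): name is "scene" or "top" or "wrist"; returns a dict with "img" (384x512x3 uint8, blue, green, red), "camera_matrix" (3x3 intrinsics, pixels), "dist" ([k1, k2, p1, p2, k3] as OpenCV has them; the pictures are not rectified), "R" (3x3) and "t" (3): a world point X has camera coordinates R X + t. Camera axes: x right, y down, z forward; pixel columns grow to the right and rows downward; lengths in m; the calibration is good to about 2 mm. A picture is of the moment at which its call begins. There is no depth.
- workorder.job_done(): hands the job in, once; it reports no verdict.
The state is a dict: "t": time; "joint_pos": joint angles; "dq": joint speeds; "effort": joint torques, N m; "position": TCP position; "eef_rot": TCP orientation; "wrist_force": force on the tool from outside, world axes, zero at the start; "ft_torque": the same for the moment, N m; "gripper_width": finger opening in m.
Only numpy, scipy, OpenCV 4.12 (cv2) and the standard library are available. Lean on these libraries where they do the work, as an engineer would, in place of code of your own. Each camera call takes 0.05 s, during which the arm holds its last target.

## Working session

There is one attempt and no reset: what is moved stays moved. The work goes in short steps, Python scripts to look and compute and a shell command to move; the robot and the scene stay as the last step left them, time stands still between calls to the robot, and variables do not carry over. Pictures are saved under pics/ and viewed, and the job is handed in when it is done.

```bash
mkdir -p pics; ls; python3 - <<'E'
from rig import get_obs, viewer, bot
import cv2
print(get_obs()); print(bot.hold_point_z)
for n in ["scene","top","wrist"]:
    d=viewer.get_image(n); cv2.imwrite(f"pics/{n}0.png",d["img"]); print(n,d["camera_matrix"],d["dist"],d["R"],d["t"])
E
```

```text
pics
{'t': 0.0, 'joint_pos': array([-1.42710545e+00,  8.79254212e-02,  1.37223972e+00, -1.07480180e-05,
        1.68358668e+00, -1.03097620e-01]), 'dq': array([ 0.00101355, -0.00148124, -0.0009716 ,  0.00032808,  0.00064053,
        0.0001515 ]), 'effort': array([ 1.43688696e-03, -3.40181029e+01, -3.02425218e+01,  7.20451679e-02,
        3.31787718e-02, -1.76135422e-04]), 'position': array([ 0.13427482, -0.5327961 ,  0.20432771]), 'eef_rot': array([ 9.92396080e-01,  1.23080684e-01, -2.72498404e-05, -1.07925413e-03]), 'wrist_force': array([ 0.29360923, -0.03142012,  1.18683542]), 'ft_torque': array([-0.0036401 ,  0.01544747, -0.00369664]), 'gripper_width': 0.09395783945907935}
0.0188
scene [[356.91228971   0.         254.95980553]
 [  0.         356.91228971 193.67787515]
 [  0.           0.           1.        ]] [-0.00190321  0.          0.          0.          0.        ] [[-0.5901477  -0.80710785  0.01739537]
 [-0.57731694  0.40686953 -0.7079282 ]
 [ 0.56429677 -0.42782484 -0.70607015]] [0.34818013 0.3965209  0.92605835]
top [[437.92402107   0.         261.79721481]
 [  0.         437.92402107 190.19294693]
 [  0.           0.           1.        ]] [-0.10327765  0.          0.          0.          0.        ] [[ 0.01661478 -0.99984676 -0.00551435]
 [-0.98699453 -0.01551876 -0.160003  ]
 [ 0.15989291  0.00810105 -0.98710112]] [-0.01198916  0.56863753  1.7331726 ]
wrist [[334.62228204   0.         262.08560694]
 [  0.         334.62228204 192.79222495]
 [  0.           0.           1.        ]] [-0.06876708  0.          0.          0.          0.        ] [[ 0.24428247 -0.9697002  -0.00275503]
 [-0.9392142  -0.2373075   0.2481166 ]
 [-0.24125251 -0.05802298 -0.96872626]] [-0.54897234 -0.02549178  0.39056282]
```

View pics/scene0.png

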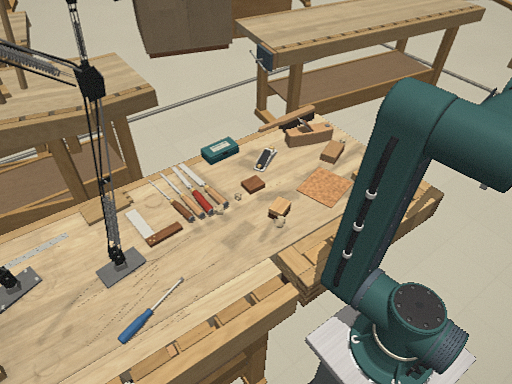

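View pics/top0.png

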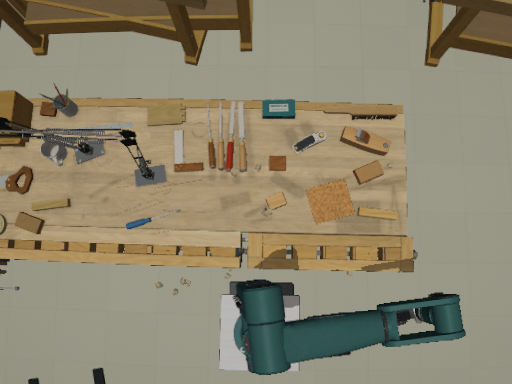

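View pics/wrist0.png

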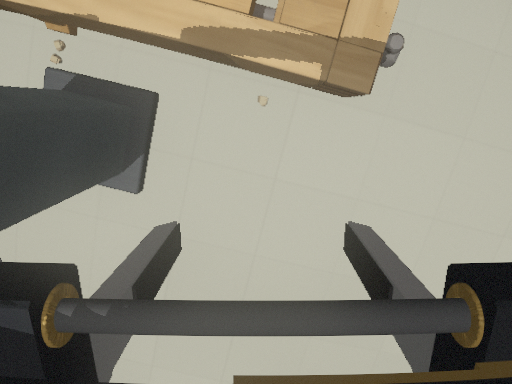

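The box with its pale lid is at about top (276,201) and scene (280,208). The mat is at top (330,201) and scene (325,187). Next I zoom in and measure.

```bash
cat > h.py <<'E'
import numpy as np, cv2
from rig import get_obs, viewer, bot
from scipy.spatial.transform import Rotation as Rn
def ray(d,p):
    q=cv2.undistortPoints(np.array(p,float).reshape(-1,1,2),d["camera_matrix"],np.array(d["dist"]))[:,0]
    v=np.c_[q,np.ones(len(q))]@d["R"]; c=-d["R"].T@d["t"]; return c,v
def plane(d,p,z):
    c,v=ray(d,p); return c+v*((z-c[2])/v[:,2])[:,None]
def tri(d1,p1,d2,p2):
    c1,v1=ray(d1,[p1]);c2,v2=ray(d2,[p2]);A=np.c_[v1[0],-v2[0]]
    s=np.linalg.lstsq(A,c2-c1,rcond=None)[0];a=c1+s[0]*v1[0];b=c2+s[1]*v2[0]
    return (a+b)/2,np.linalg.norm(a-b)
def proj(d,X):
    return cv2.projectPoints(np.array(X,float).reshape(-1,1,3),cv2.Rodrigues(d["R"])[0],d["t"],d["camera_matrix"],np.array(d["dist"]))[0][:,0]
def crop(d,x0,y0,w,h,s,name):
    cv2.imwrite(name,cv2.resize(d["img"][y0:y0+h,x0:x0+w],None,fx=s,fy=s,interpolation=cv2.INTER_CUBIC))
E
python3 - <<'E'
from h import *
t=viewer.get_image("top"); s=viewer.get_image("scene")
crop(t,250,140,150,110,5,"pics/t1.png"); crop(s,230,130,130,100,6,"pics/s1.png")
print(plane(t,[[276,201]],.044),plane(t,[[330,201],[368,172],[377,213],[278,163]],.006))
E
```

```text
[[ 0.52561177 -0.06102947  0.044     ]] [[ 0.5342707  -0.28586648  0.006     ]
 [ 0.65967388 -0.44754035  0.006     ]
 [ 0.48696236 -0.48144239  0.006     ]
 [ 0.69189019 -0.06855314  0.006     ]]
```

View pics/t1.png

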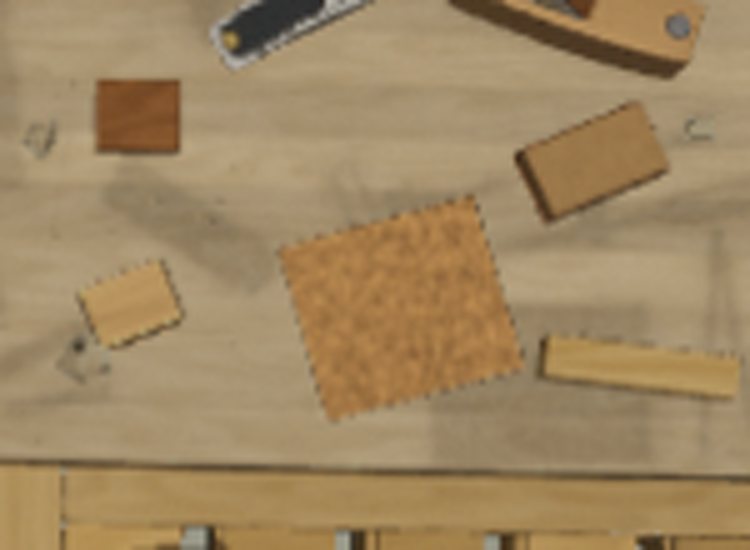

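View pics/s1.png

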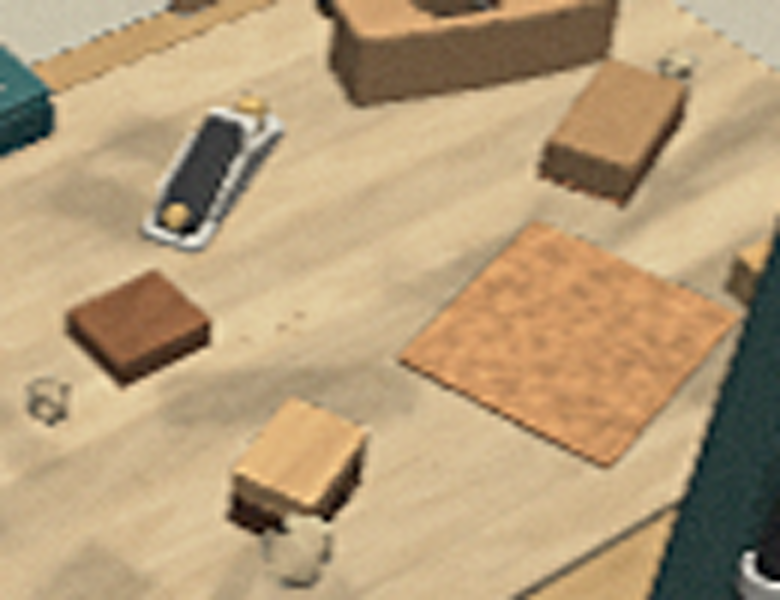

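```bash
python3 - <<'E'
from h import *
t=viewer.get_image("top"); s=viewer.get_image("scene")
T=lambda p:250+(p[0]+.5)/5-.5 if 0 else ((p[0]+.5)/5-.5+250,(p[1]+.5)/5-.5+140)
S=lambda p:((p[0]+.5)/6-.5+230,(p[1]+.5)/6-.5+130)
lt=[(78,298),(163,260),(185,318),(103,349)]; ls=[(232,468),(295,397),(368,435),(310,508)]
mt=[(278,249),(472,196),(523,368),(333,420)]; ms=[(400,360),(535,221),(742,315),(606,466)]
for n,a,b,z in(("lid",lt,ls,.044),("mat",mt,ms,.006)):
    X=[]
    for p,q in zip(a,b):
        x,e=tri(t,T(p),s,S(q));X.append(x);print(n,x.round(4),round(e,4))
    P=plane(t,[T(p) for p in a],z);Q=plane(s,[S(p) for p in b],z)
    for nm,W in(("tri",np.array(X)),("top",P),("scn",Q)):
        e=np.roll(W,-1,0)-W
        print(nm,W.mean(0).round(4),"len",np.linalg.norm(e[:,:2],axis=1).round(4),"ang",np.degrees(np.arctan2(e[:,1],e[:,0])).round(1))
E
```

```text
lid [ 0.5332 -0.0156  0.0496] 0.0047
lid [ 0.5657 -0.0856  0.0391] 0.001
lid [ 0.5194 -0.1037  0.0354] 0.0024
lid [ 0.4922 -0.0375  0.0399] 0.0018
tri [ 0.5276 -0.0606  0.041 ] len [0.0772 0.0497 0.0716 0.0465] ang [ -65.1 -158.7  112.3   28.1]
top [ 0.5263 -0.0613  0.044 ] len [0.0758 0.0507 0.0711 0.0462] ang [ -64.8 -158.9  111.7   26.8]
scn [ 0.5266 -0.0577  0.044 ] len [0.0686 0.0503 0.0672 0.0517] ang [ -70.  -162.7  111.2   19. ]
mat [ 0.5814 -0.1836  0.0022] 0.0014
mat [ 0.63   -0.3461  0.0014] 0.0007
mat [ 0.4845 -0.3864  0.0056] 0.0011
mat [ 4.417e-01 -2.280e-01 -1.000e-04] 0.0036
tri [ 0.5344 -0.286   0.0023] len [0.1696 0.1511 0.1641 0.1466] ang [ -73.3 -164.5  105.1   17.6]
top [ 0.5337 -0.2857  0.006 ] len [0.1694 0.1496 0.1641 0.1488] ang [ -73.7 -164.3  106.    17.8]
scn [ 0.5321 -0.2828  0.006 ] len [0.1677 0.1499 0.1701 0.1444] ang [ -73.1 -162.7  105.    16.4]
```

```bash
python3 - <<'E'
from h import *
o=get_obs();d=viewer.get_image("wrist");c=-d["R"].T@d["t"];R=Rn.from_quat(o["eef_rot"]).as_matrix()
print("cam in tool",(R.T@(c-o["position"])).round(4)); print("cam axes in tool\n",(R.T@d["R"].T).round(3))
E
python3 -m crank '[{"x":33,"y":-24},{"x":33,"y":-24},{"x":33,"y":-24},{"x":33,"y":-24},{"x":33,"y":-24}]' 60
python3 -m crank '[{"x":33,"y":-24},{"x":33,"y":-24},{"x":33,"y":-24},{"x":33,"y":-24},{"x":33,"y":-24}]'
python3 -m crank '[{"x":33,"y":-24},{"x":33,"y":-24},{"x":33,"y":-24},{"az":-0.1},{}]'
```

```text
cam in tool [ 0.0722  0.0002 -0.1787]
cam axes in tool
 [[-0.    -0.969 -0.248]
 [ 1.     0.    -0.001]
 [ 0.001 -0.248  0.969]]schema error: expected keys ax, ay, az, x, y, z, gripper
schema error: expected keys ax, ay, az, x, y, z, gripper
schema error: expected keys ax, ay, az, x, y, z, gripper
```

```bash
python3 -m crank '[{"ax":0,"ay":0,"az":0,"x":33,"y":-24,"z":0,"gripper":0},{"ax":0,"ay":0,"az":0,"x":33,"y":-24,"z":0,"gripper":0},{"ax":0,"ay":0,"az":0,"x":33,"y":-24,"z":0,"gripper":0},{"ax":0,"ay":0,"az":0,"x":33,"y":-24,"z":0,"gripper":0},{"ax":0,"ay":0,"az":0,"x":33,"y":-24,"z":0,"gripper":0}]' 60
```

```text
t: 0.9
position: [0.2658, -0.3754, 0.2056]
eef_rot: [0.992, 0.123, 0.0, 0.0]
wrist_force: [0.4, 0.3, 0.5]
gripper_width: 0.0939
```

```bash
python3 -m crank '[{"ax":0,"ay":0,"az":0,"x":33,"y":-24,"z":0,"gripper":0},{"ax":0,"ay":0,"az":0,"x":33,"y":-24,"z":0,"gripper":0},{"ax":0,"ay":0,"az":0,"x":33,"y":-24,"z":0,"gripper":0},{"ax":0,"ay":0,"az":0,"x":33,"y":-24,"z":0,"gripper":0},{"ax":0,"ay":0,"az":0,"x":33,"y":-24,"z":0,"gripper":0}]'
```

```text
t: 1.4
position: [0.3966, -0.2186, 0.2057]
eef_rot: [0.992, 0.123, 0.0, 0.0]
wrist_force: [1.5, 0.1, 0.1]
gripper_width: 0.094
```

```bash
python3 -m crank '[{"ax":0,"ay":0,"az":0,"x":33,"y":-24,"z":0,"gripper":0},{"ax":0,"ay":0,"az":0,"x":33,"y":-24,"z":0,"gripper":0},{"ax":0,"ay":0,"az":0,"x":33,"y":-24,"z":0,"gripper":0},{"ax":0,"ay":0,"az":-0.1,"x":0,"y":0,"z":0,"gripper":0},{"ax":0,"ay":0,"az":0,"x":0,"y":0,"z":0,"gripper":0}]'
python3 - <<'E'
from h import *
d=viewer.get_image("wrist");cv2.imwrite("pics/w2.png",d["img"]);print(get_obs()["position"])
E
```

```text
t: 1.9
position: [0.4746, -0.1249, 0.2053]
eef_rot: [0.985, 0.174, -0.0, 0.0]
wrist_force: [-0.5, 0.1, 1.1]
gripper_width: 0.0937
[ 0.47422664 -0.12568327  0.20539371]
```

View pics/w2.png

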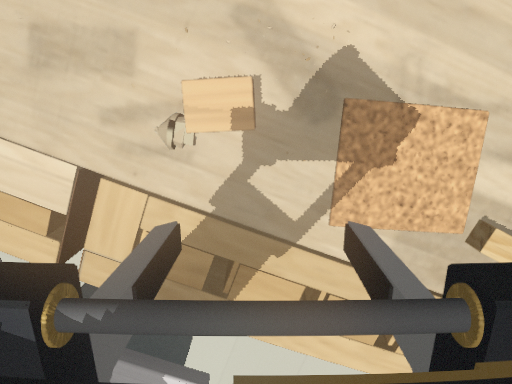

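```bash
cat >> h.py <<'E'
def quad(d,roi,lo,hi):
    x0,y0,x1,y1=roi; h=cv2.cvtColor(d["img"],cv2.COLOR_BGR2HSV)[y0:y1,x0:x1]
    m=cv2.inRange(h,np.array(lo),np.array(hi)); m=cv2.morphologyEx(m,cv2.MORPH_OPEN,np.ones((3,3)));m=cv2.morphologyEx(m,cv2.MORPH_CLOSE,np.ones((7,7)))
    c=max(cv2.findContours(m,cv2.RETR_EXTERNAL,cv2.CHAIN_APPROX_NONE)[0],key=cv2.contourArea)
    c=cv2.convexHull(c); e=2
    while True:
        a=cv2.approxPolyDP(c,e,True)[:,0]
        if len(a)<=4: break
        e+=.5
    return a+np.array([x0,y0]),m
E
python3 - <<'E'
from h import *
d=viewer.get_image("wrist");h=cv2.cvtColor(d["img"],cv2.COLOR_BGR2HSV)
for p in [(220,100),(200,90),(240,120),(150,60),(270,150),(400,200),(370,120),(450,150),(330,60)]: print(p,h[p[1],p[0]])
for n,x,y,w,hh,s in(("lid",150,50,130,100,6),):
    crop(d,x,y,w,hh,s,"pics/w2%s.png"%n)
E
```

```text
(220, 100) [ 18  84 237]
(200, 90) [ 18  84 236]
(240, 120) [ 15 100 168]
(150, 60) [ 19  58 219]
(270, 150) [ 19  69 156]
(400, 200) [ 15 114 184]
(370, 120) [ 15 122 127]
(450, 150) [ 16 104 232]
(330, 60) [ 17  71 151]
```

View pics/w2lid.png

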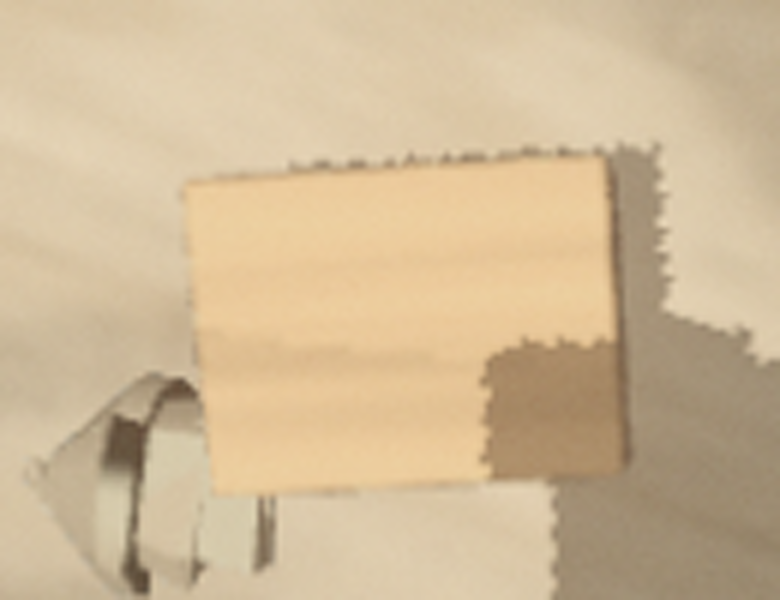

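```bash
cat >> h.py <<'E'
def sat(d,roi,thr):
    x0,y0,x1,y1=roi; h=cv2.cvtColor(cv2.GaussianBlur(d["img"],(3,3),0),cv2.COLOR_BGR2HSV)[y0:y1,x0:x1]
    return quad(d,roi,(0,thr,60),(30,255,255))[0]
def rep(n,W):
    e=np.roll(W,-1,0)-W
    print(n,W.mean(0).round(4),"len",np.linalg.norm(e[:,:2],axis=1).round(4),"ang",np.degrees(np.arctan2(e[:,1],e[:,0])).round(1))
E
python3 - <<'E'
from h import *
d=viewer.get_image("wrist")
C=lambda p:((p[0]+.5)/6-.5+150,(p[1]+.5)/6-.5+50)
L=[C(p) for p in [(187,184),(606,156),(625,470),(213,494)]]
rep("lid",plane(d,L,.044))
q=sat(d,(310,70,512,245),92);print(q.tolist());rep("mat",plane(d,q,.006))
np.savez("v1.npz",L=L,q=q,R=d["R"],t=d["t"])
E
```

```text
lid [ 0.53   -0.0591  0.044 ] len [0.0684 0.0504 0.0694 0.0502] ang [ -67.  -157.1  112.9   21.8]
[[343, 98], [486, 109], [511, 244], [345, 244]]
mat [ 0.5324 -0.3073  0.006 ] len [0.1659 0.1767 0.2151 0.1724] ang [ -73.4 -139.7  109.1   23.9]
```

```bash
python3 -m crank '[{"ax":0,"ay":0,"az":-0.04,"x":38,"y":-20,"z":0,"gripper":0},{"ax":0,"ay":0,"az":0,"x":38,"y":-20,"z":0,"gripper":0},{"ax":0,"ay":0,"az":0,"x":0,"y":0,"z":0,"gripper":0},{"ax":0,"ay":0,"az":0,"x":0,"y":0,"z":0,"gripper":0}]'
python3 - <<'E'
from h import *
d=viewer.get_image("wrist");crop(d,150,100,200,150,4,"pics/w3.png");o=get_obs();print(o["position"],o["eef_rot"],o["joint_pos"])
E
```

```text
t: 2.45
position: [0.5305, -0.0619, 0.2052]
eef_rot: [0.981, 0.192, -0.0, 0.0]
wrist_force: [0.2, -0.1, -0.2]
gripper_width: 0.0939
[ 0.53020931 -0.06237836  0.2053959 ] [ 9.81518446e-01  1.91366993e-01 -3.77102421e-04  2.66645220e-04] [-2.22805642e-01  5.16861793e-02  1.40860892e+00 -7.97185668e-04
  1.68177240e+00  9.62793162e-01]
```

View pics/w3.png

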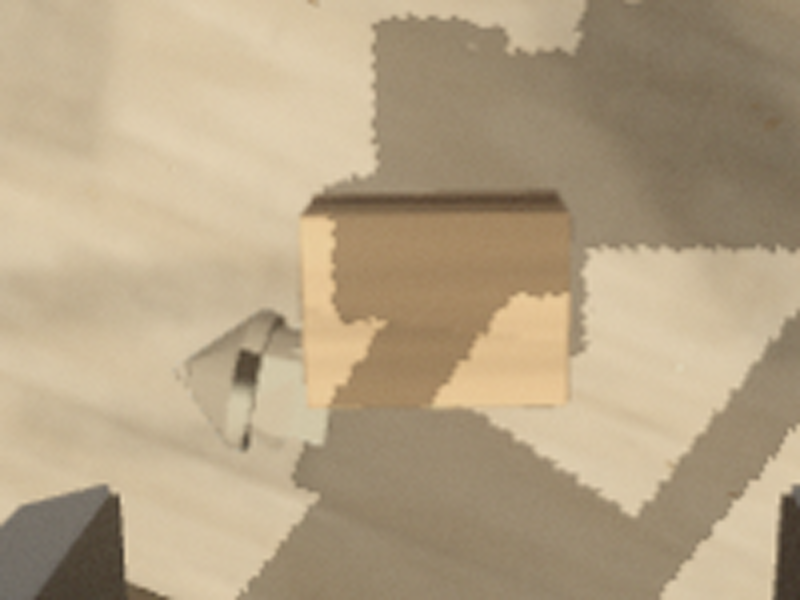

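```bash
python3 - <<'E'
from h import *
d=viewer.get_image("wrist");v=np.load("v1.npz")
d1=dict(d,R=v["R"],t=v["t"])
C=lambda p:((p[0]+.5)/4-.5+150,(p[1]+.5)/4-.5+100)
L=[C(p) for p in [(301,212),(571,210),(570,405),(306,407)]]
rep("lid",plane(d,L,.044))
X=[tri(d1,a,d,b) for a,b in zip(v["L"],L)]
for x,e in X: print(x.round(4),round(e,4))
P=np.array([x for x,_ in X]);rep("tri",P)
for dd,r in((d1,(310,70,500,240)),):
    pass
R=Rn.from_quat(get_obs()["eef_rot"]).as_matrix();p=get_obs()["position"]
print("box centre in tool",(R.T@(np.r_[P.mean(0)[:2],.024]-p)).round(4), "toolx yaw",np.degrees(np.arctan2(R[1,0],R[0,0])))
E
```

```text
lid [ 0.5304 -0.0587  0.044 ] len [0.0688 0.0516 0.0698 0.0517] ang [ -67.5 -157.   112.5   22. ]
[ 0.5399 -0.0165  0.0374] 0.0004
[ 0.567  -0.0809  0.0406] 0.0004
[ 0.5202 -0.1006  0.045 ] 0.0001
[ 0.493  -0.0364  0.0429] 0.0002
tri [ 0.53   -0.0586  0.0415] len [0.0698 0.0508 0.0697 0.051 ] ang [ -67.2 -157.2  113.    23. ]
box centre in tool [ 0.0015 -0.0038  0.1816] toolx yaw 22.032078028797397
```

```bash
python3 -m crank '[{"ax":0,"ay":-0.131,"az":0,"x":0,"y":-4,"z":0,"gripper":0},{"ax":0,"ay":-0.131,"az":0,"x":0,"y":0,"z":0,"gripper":0},{"ax":0,"ay":-0.131,"az":0,"x":0,"y":0,"z":0,"gripper":0},{"ax":0,"ay":-0.131,"az":0,"x":0,"y":0,"z":0,"gripper":0},{"ax":0,"ay":0,"az":0,"x":0,"y":0,"z":0,"gripper":0}]' && python3 -m crank '[{"ax":0,"ay":0,"az":0,"x":30,"y":0,"z":30,"gripper":0},{"ax":0,"ay":0,"az":0,"x":30,"y":0,"z":35,"gripper":0},{"ax":0,"ay":0,"az":0,"x":32,"y":0,"z":40,"gripper":0},{"ax":0,"ay":0,"az":0,"x":0,"y":0,"z":0,"gripper":0},{"ax":0,"ay":0,"az":0,"x":0,"y":0,"z":0,"gripper":0}]'
cat > st.py <<'E'
from h import *
import sys
o=get_obs();R=Rn.from_quat(o["eef_rot"]).as_matrix();p=o["position"]
G=np.array([float(x) for x in sys.argv[1:4]])
print("q",o["joint_pos"].round(3),"z",R[:,2].round(3),"y",R[:,1].round(3),"grasp pt",(p-.0188*R[:,2]).round(4))
print("needed shift tool mm",(1000*(R.T@(G-p)+[0,0,18.8e-3])).round(1),"tilt",np.degrees(np.arctan2(R[2,0],-R[2,2])).round(1),"F",o["wrist_force"].round(1))
E
python3 st.py .530 -.0587 .024
```

```text
t: 3.05
position: [0.5297, -0.0579, 0.1996]
eef_rot: [0.947, 0.186, -0.259, 0.048]
wrist_force: [-0.6, -0.3, -1.6]
gripper_width: 0.094
t: 3.55
position: [0.5532, -0.0487, 0.0712]
eef_rot: [0.948, 0.185, -0.254, 0.05]
wrist_force: [0.7, -0.1, 0.8]
gripper_width: 0.0938
q [-0.055  0.54   1.158 -0.229  1.917  1.105] z [-0.464 -0.188 -0.866] y [ 0.375 -0.927  0.   ] grasp pt [ 0.5619 -0.0452  0.0875]
needed shift tool mm [ 1.8  0.6 72.3] tilt -30.0 F [ 0.7 -0.1  0.8]
```

```bash
python3 -m crank '[{"ax":0,"ay":0,"az":0,"x":2,"y":0,"z":25,"gripper":0},{"ax":0,"ay":0,"az":0,"x":0,"y":0,"z":25,"gripper":0},{"ax":0,"ay":0,"az":0,"x":0,"y":0,"z":15,"gripper":0},{"ax":0,"ay":0,"az":0,"x":0,"y":0,"z":7,"gripper":0},{"ax":0,"ay":0,"az":0,"x":0,"y":0,"z":0,"gripper":0}]'
python3 st.py .530 -.0587 .024
python3 - <<'E'
from h import *
d=viewer.get_image("wrist");cv2.imwrite("pics/w4.png",d["img"])
crop(viewer.get_image("scene"),230,130,130,100,6,"pics/s4.png")
E
```

```text
t: 4.05
position: [0.5233, -0.0612, 0.0091]
eef_rot: [0.948, 0.185, -0.252, 0.05]
wrist_force: [0.4, -0.1, -0.0]
gripper_width: 0.0939
q [-0.076  0.527  1.307 -0.23   1.775  1.117] z [-0.46  -0.189 -0.868] y [ 0.376 -0.927  0.002] grasp pt [ 0.5319 -0.0577  0.0254]
needed shift tool mm [-1.2  0.2  2.3] tilt -29.8 F [ 0.4 -0.1 -0. ]
```

View pics/w4.png

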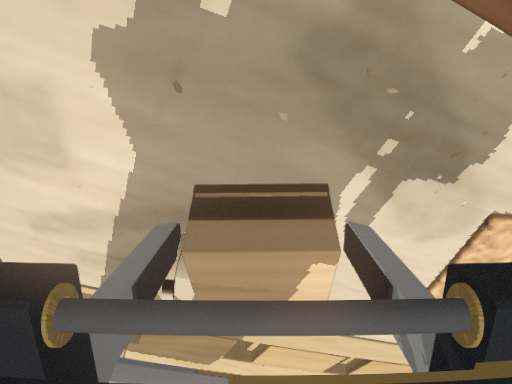

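View pics/s4.png

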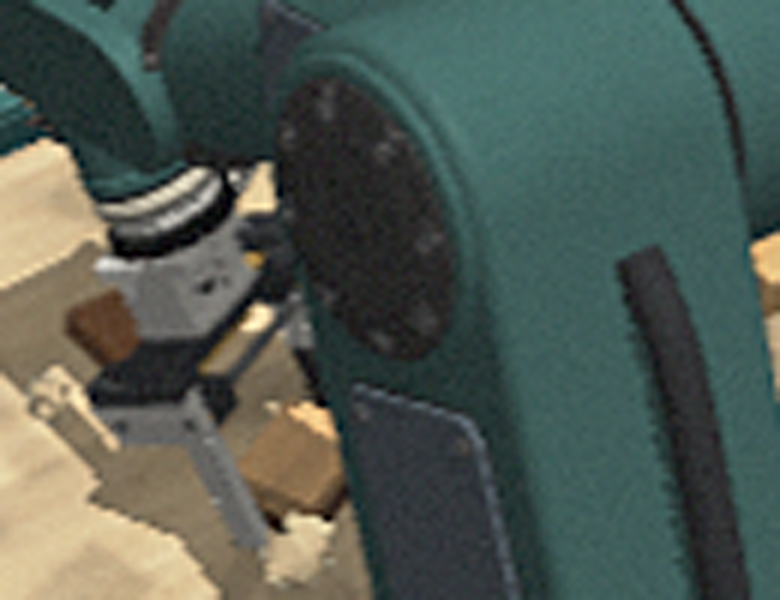

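```bash
python3 -m crank '[{"ax":0,"ay":0,"az":0,"x":-1,"y":0,"z":2,"gripper":0},{"ax":0,"ay":0,"az":0,"x":0,"y":0,"z":0,"gripper":120},{"ax":0,"ay":0,"az":0,"x":0,"y":0,"z":0,"gripper":255},{"ax":0,"ay":0,"az":0,"x":0,"y":0,"z":0,"gripper":255},{"ax":0,"ay":0,"az":0,"x":0,"y":0,"z":0,"gripper":255}]' 60
python3 -m crank '[{"ax":0,"ay":0,"az":0,"x":0,"y":0,"z":0,"gripper":255},{"ax":0,"ay":0,"az":0,"x":0,"y":0,"z":0,"gripper":255},{"ax":0,"ay":0,"az":0,"x":0,"y":0,"z":0,"gripper":255}]'
python3 st.py .530 -.0587 .024
```

```text
t: 4.65
position: [0.5208, -0.0613, 0.0052]
eef_rot: [0.948, 0.186, -0.254, 0.05]
wrist_force: [-0.3, -0.1, 0.9]
gripper_width: 0.0696
t: 4.95
position: [0.5209, -0.0613, 0.0051]
eef_rot: [0.948, 0.186, -0.254, 0.05]
wrist_force: [0.8, -0.0, -0.5]
gripper_width: 0.0696
q [-0.076  0.529  1.314 -0.23   1.77   1.117] z [-0.463 -0.189 -0.866] y [ 0.377 -0.926  0.   ] grasp pt [ 0.5296 -0.0578  0.0214]
needed shift tool mm [-1.2  1.  -2.3] tilt -30.0 F [ 0.8 -0.  -0.5]
```

```bash
python3 -m crank '[{"ax":0,"ay":0,"az":0,"x":-5,"y":0,"z":-9,"gripper":255},{"ax":0,"ay":0,"az":0,"x":-15,"y":0,"z":-26,"gripper":255},{"ax":0,"ay":0,"az":0,"x":-20,"y":0,"z":-35,"gripper":255},{"ax":0,"ay":0,"az":0,"x":-20,"y":0,"z":-35,"gripper":255},{"ax":0,"ay":0,"az":0,"x":0,"y":0,"z":0,"gripper":255}]'
python3 - <<'E'
from h import *
cv2.imwrite("pics/w5.png",viewer.get_image("wrist")["img"])
d=viewer.get_image("top");crop(d,220,120,180,135,4,"pics/t5.png");
E
python3 st.py .533 -.285 .15
```

```text
t: 5.45
position: [0.5243, -0.0611, 0.1325]
eef_rot: [0.949, 0.185, -0.248, 0.051]
wrist_force: [0.4, 0.8, -2.6]
gripper_width: 0.0695
q [-0.075  0.432  1.197 -0.244  1.976  1.065] z [-0.461 -0.188 -0.867] y [ 0.377 -0.926  0.001] grasp pt [ 0.5304 -0.0572  0.1428]
needed shift tool mm [-76.  211.9  35.5] tilt -29.9 F [-0.2 -0.1 -2.9]
```

View pics/w5.png

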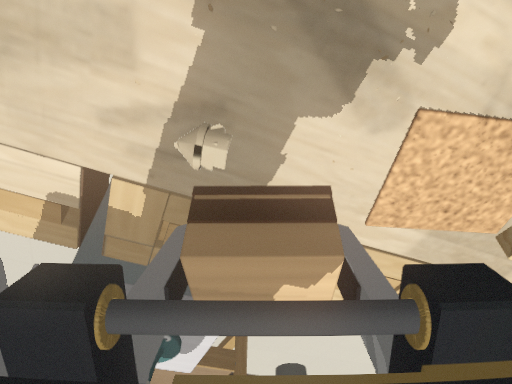

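View pics/t5.png

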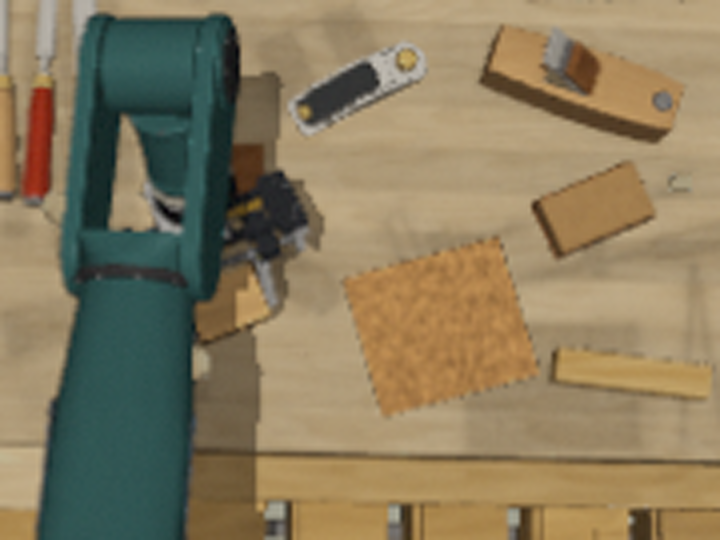

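```bash
python3 - <<'E'
import cv2
i=cv2.imread("pics/w5.png")[170:310,170:350];cv2.imwrite("pics/w5z.png",cv2.resize(i,None,fx=4,fy=4,interpolation=cv2.INTER_CUBIC))
E
```

```text
(no output)
```

View pics/w5z.png

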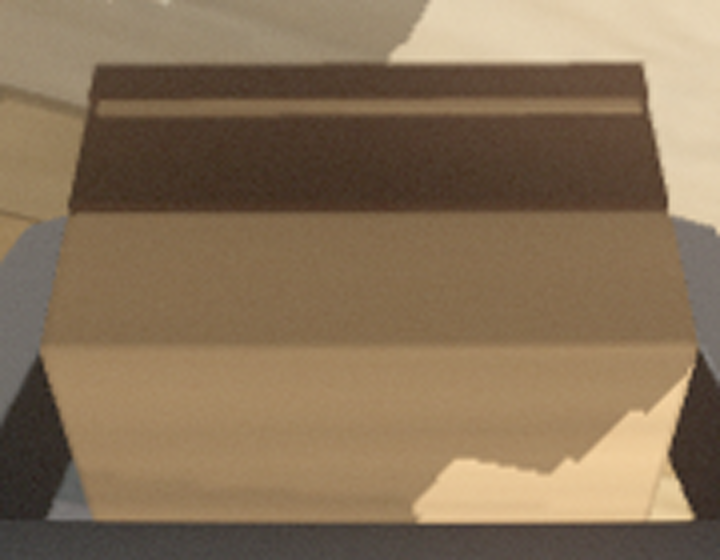

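```bash
python3 -m crank '[{"ax":0,"ay":0.131,"az":0,"x":0,"y":30,"z":0,"gripper":255},{"ax":0,"ay":0.131,"az":0,"x":0,"y":40,"z":0,"gripper":255},{"ax":0,"ay":0.131,"az":0,"x":0,"y":40,"z":0,"gripper":255},{"ax":0,"ay":0.131,"az":0,"x":0,"y":40,"z":0,"gripper":255},{"ax":0,"ay":0,"az":0,"x":0,"y":30,"z":0,"gripper":255}]'
python3 -m crank '[{"ax":0,"ay":0,"az":0.13,"x":-20,"y":0,"z":-10,"gripper":255},{"ax":0,"ay":0,"az":0.13,"x":-20,"y":0,"z":-10,"gripper":255},{"ax":0,"ay":0,"az":0.13,"x":-20,"y":0,"z":0,"gripper":255},{"ax":0,"ay":0,"az":0.13,"x":-20,"y":0,"z":0,"gripper":255},{"ax":0,"ay":0,"az":0.13,"x":0,"y":0,"z":0,"gripper":255}]'
python3 st.py .533 -.285 .15
```

```text
t: 6.05
position: [0.5844, -0.2303, 0.1228]
eef_rot: [0.982, 0.19, -0.002, -0.002]
wrist_force: [-0.2, 0.5, -3.7]
gripper_width: 0.0697
t: 6.55
position: [0.5072, -0.2418, 0.1422]
eef_rot: [0.991, -0.135, -0.005, -0.001]
wrist_force: [1.2, 0.3, -4.1]
gripper_width: 0.0696
q [-5.450e-01  1.410e-01  1.437e+00 -1.000e-03  1.573e+00  1.296e+00] z [-0.009  0.004 -1.   ] y [-0.267 -0.964 -0.002] grasp pt [ 0.5073 -0.2418  0.161 ]
needed shift tool mm [36.4 34.8 10.6] tilt -0.5 F [ 1.2  0.3 -4.1]
```

```bash
python3 -m crank '[{"ax":0,"ay":0.131,"az":0,"x":5,"y":10,"z":-5,"gripper":255},{"ax":0,"ay":0.131,"az":0,"x":5,"y":10,"z":0,"gripper":255},{"ax":0,"ay":0.131,"az":0,"x":5,"y":10,"z":0,"gripper":255},{"ax":0,"ay":0.131,"az":0,"x":5,"y":5,"z":0,"gripper":255},{"ax":0,"ay":0.131,"az":0,"x":0,"y":0,"z":0,"gripper":255}]'
python3 -m crank '[{"ax":0,"ay":0.131,"az":0,"x":0,"y":0,"z":0,"gripper":255},{"ax":0,"ay":0.131,"az":0,"x":0,"y":0,"z":0,"gripper":255},{"ax":0,"ay":0.131,"az":0,"x":0,"y":0,"z":0,"gripper":255},{"ax":0,"ay":0,"az":0,"x":0,"y":0,"z":0,"gripper":255},{"ax":0,"ay":0,"az":0,"x":0,"y":0,"z":0,"gripper":255}]'
python3 st.py .533 -.285 .07
python3 - <<'E'
from h import *
cv2.imwrite("pics/w6.png",viewer.get_image("wrist")["img"])
crop(viewer.get_image("scene"),230,100,150,120,5,"pics/s6.png")
d=viewer.get_image("top");crop(d,250,140,150,110,5,"pics/t6.png");
E
```

```text
t: 7.05
position: [0.5193, -0.2809, 0.1512]
eef_rot: [0.939, -0.125, 0.318, 0.041]
wrist_force: [0.5, 0.9, -3.5]
gripper_width: 0.0696
t: 7.55
position: [0.5214, -0.2782, 0.1509]
eef_rot: [0.871, -0.113, 0.475, 0.058]
wrist_force: [0.9, 1.0, -3.8]
gripper_width: 0.0696
q [-0.897 -0.326  2.181  0.988  0.651  0.311] z [ 0.814 -0.208 -0.543] y [-0.252 -0.968 -0.007] grasp pt [ 0.5061 -0.2743  0.1611]
needed shift tool mm [-60.9   4.2  73.6] tilt 57.1 F [ 0.9  1.  -3.8]
```

View pics/w6.png

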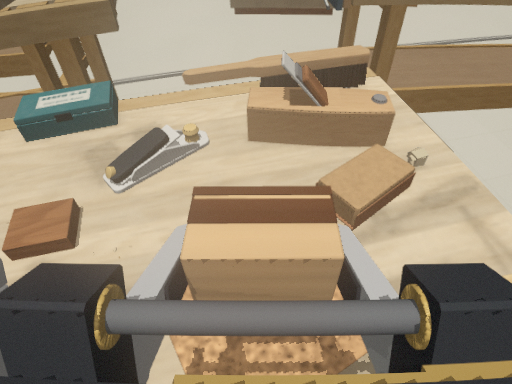

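View pics/s6.png

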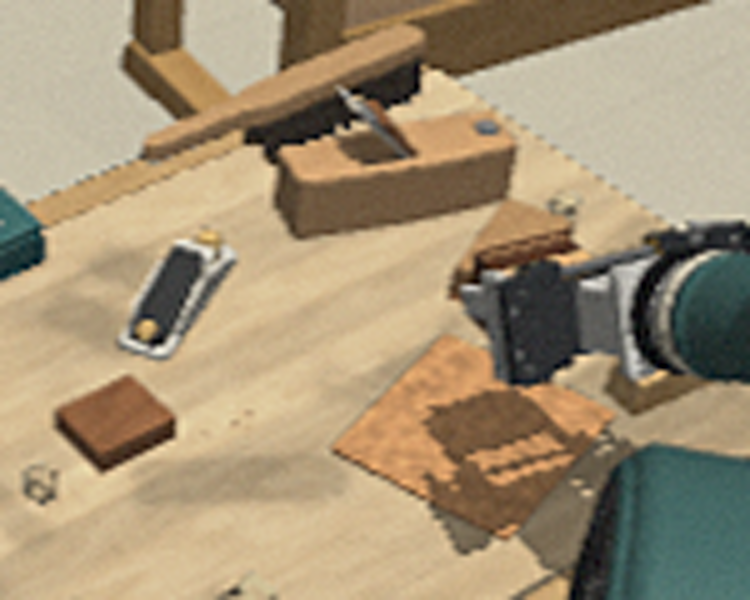

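View pics/t6.png

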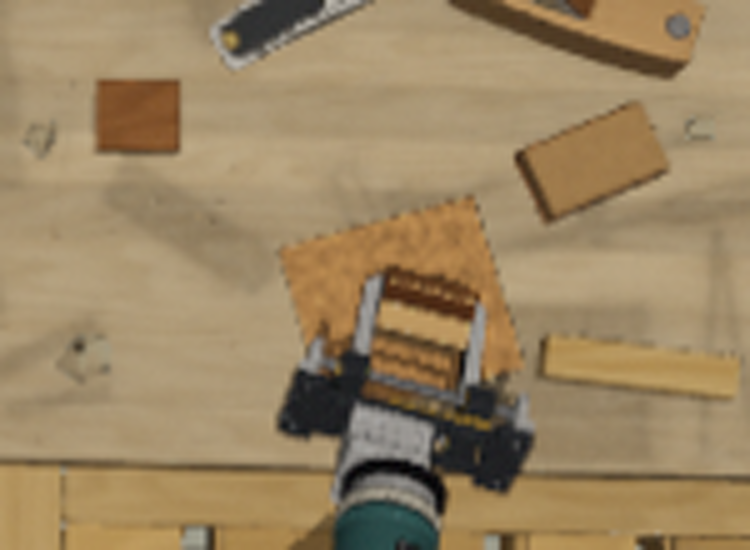

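```bash
python3 -m crank '[{"ax":0,"ay":0.05,"az":0,"x":-20,"y":4,"z":20,"gripper":255},{"ax":0,"ay":0,"az":0,"x":-25,"y":0,"z":25,"gripper":255},{"ax":0,"ay":0,"az":0,"x":-15,"y":0,"z":25,"gripper":255},{"ax":0,"ay":0,"az":0,"x":0,"y":0,"z":0,"gripper":255},{"ax":0,"ay":0,"az":0,"x":0,"y":0,"z":0,"gripper":255}]'
python3 st.py .533 -.285 .045
```

```text
t: 8.2
position: [0.5512, -0.2891, 0.0726]
eef_rot: [0.859, -0.11, 0.496, 0.061]
wrist_force: [-0.4, 0.4, -3.7]
gripper_width: 0.0695
q [-0.865 -0.087  2.221  1.48   0.527 -0.23 ] z [ 0.839 -0.213 -0.5  ] y [-0.249 -0.969 -0.005] grasp pt [ 0.5355 -0.285   0.082 ]
needed shift tool mm [-33.3   0.7  16.4] tilt 60.0 F [-0.4  0.4 -3.7]
```

```bash
python3 -m crank '[{"ax":0,"ay":0,"az":0,"x":-17,"y":1,"z":8,"gripper":255},{"ax":0,"ay":0,"az":0,"x":-16,"y":0,"z":8,"gripper":255},{"ax":0,"ay":0,"az":0,"x":0,"y":0,"z":0,"gripper":255}]'
python3 st.py .533 -.285 .032
python3 - <<'E'
from h import *
crop(viewer.get_image("scene"),230,100,150,120,5,"pics/s7.png")
E
```

```text
t: 8.5
position: [0.5473, -0.2892, 0.0357]
eef_rot: [0.859, -0.11, 0.496, 0.061]
wrist_force: [-0.7, 0.7, -3.7]
gripper_width: 0.0698
q [-0.873 -0.003  2.247  1.665  0.532 -0.449] z [ 0.839 -0.215 -0.5  ] y [-0.25  -0.968 -0.004] grasp pt [ 0.5315 -0.2852  0.0451]
needed shift tool mm [-10.7  -0.5   7.7] tilt 60.0 F [-0.7  0.7 -3.7]
```

View pics/s7.png

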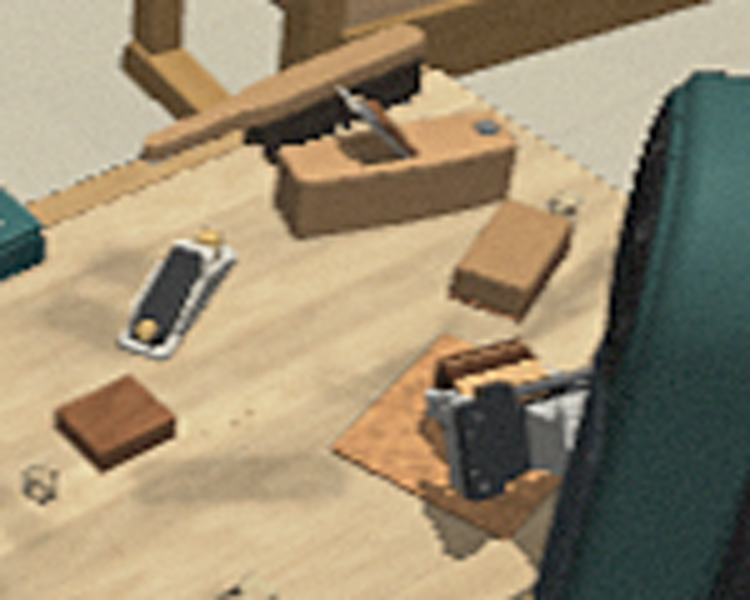

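```bash
python3 -m crank '[{"ax":0,"ay":0,"az":0,"x":-4,"y":0,"z":2.5,"gripper":255},{"ax":0,"ay":0,"az":0,"x":-3.5,"y":0,"z":2,"gripper":255},{"ax":0,"ay":0,"az":0,"x":-1.5,"y":0,"z":1,"gripper":255},{"ax":0,"ay":0,"az":0,"x":0,"y":0,"z":0,"gripper":255},{"ax":0,"ay":0,"az":0,"x":0,"y":0,"z":0,"gripper":255}]'
python3 st.py .533 -.285 .032
```

```text
t: 9.05
position: [0.5478, -0.289, 0.0251]
eef_rot: [0.859, -0.11, 0.496, 0.061]
wrist_force: [-0.3, 1.2, -4.0]
gripper_width: 0.0695
q [-0.872  0.027  2.25   1.722  0.536 -0.515] z [ 0.839 -0.214 -0.5  ] y [-0.25  -0.968 -0.005] grasp pt [ 0.5321 -0.285   0.0345]
needed shift tool mm [-1.7 -0.2  2. ] tilt 60.0 F [-0.3  1.2 -4. ]
```

```bash
python3 -m crank '[{"ax":0,"ay":0,"az":0,"x":-0.9,"y":0,"z":0.5,"gripper":255},{"ax":0,"ay":0,"az":0,"x":0,"y":0,"z":0,"gripper":255}]'
python3 st.py .533 -.285 .032
```

```text
t: 9.25
position: [0.5477, -0.289, 0.0238]
eef_rot: [0.859, -0.11, 0.496, 0.061]
wrist_force: [0.6, -0.2, -3.6]
gripper_width: 0.0696
q [-0.872  0.03   2.251  1.728  0.537 -0.521] z [ 0.839 -0.214 -0.5  ] y [-0.25  -0.968 -0.005] grasp pt [ 0.5319 -0.2849  0.0332]
needed shift tool mm [-0.5 -0.2  1.5] tilt 60.0 F [ 0.6 -0.2 -3.6]
```

```bash
python3 -m crank '[{"ax":0,"ay":0,"az":0,"x":-0.9,"y":0,"z":0.5,"gripper":255},{"ax":0,"ay":0,"az":0,"x":0,"y":0,"z":0,"gripper":255}]'
python3 st.py .533 -.285 .032
```

```text
t: 9.45
position: [0.5477, -0.289, 0.0228]
eef_rot: [0.859, -0.11, 0.496, 0.061]
wrist_force: [0.3, -0.5, -3.3]
gripper_width: 0.0697
q [-0.873  0.033  2.251  1.733  0.537 -0.528] z [ 0.839 -0.214 -0.5  ] y [-0.25  -0.968 -0.005] grasp pt [ 0.532  -0.285   0.0322]
needed shift tool mm [ 0.3 -0.2  1. ] tilt 60.0 F [ 0.3 -0.5 -3.3]
```

```bash
python3 -m crank '[{"ax":0,"ay":0,"az":0,"x":-0.6,"y":0,"z":0.3,"gripper":255},{"ax":0,"ay":0,"az":0,"x":0,"y":0,"z":0,"gripper":255}]'
python3 st.py .533 -.285 .032
```

```text
t: 9.65
position: [0.548, -0.2891, 0.0228]
eef_rot: [0.859, -0.11, 0.497, 0.061]
wrist_force: [-1.5, 1.0, -0.6]
gripper_width: 0.0695
q [-0.873  0.035  2.251  1.737  0.539 -0.531] z [ 0.84  -0.214 -0.499] y [-0.249 -0.968 -0.005] grasp pt [ 0.5322 -0.285   0.0322]
needed shift tool mm [ 0.2 -0.2  0.7] tilt 60.1 F [-1.5  1.  -0.6]
```

```bash
python3 -m crank '[{"ax":0,"ay":0,"az":0,"x":0,"y":0,"z":0,"gripper":60},{"ax":0,"ay":0,"az":0,"x":0,"y":0,"z":0,"gripper":0},{"ax":0,"ay":0,"az":0,"x":0,"y":0,"z":0,"gripper":0},{"ax":0,"ay":0,"az":0,"x":0,"y":0,"z":0,"gripper":0}]'
python3 st.py .533 -.285 .032
python3 - <<'E'
from h import *
cv2.imwrite("pics/w8.png",viewer.get_image("wrist")["img"])
E
```

```text
t: 10.05
position: [0.5479, -0.2892, 0.0226]
eef_rot: [0.859, -0.11, 0.497, 0.061]
wrist_force: [-0.7, 0.0, -0.4]
gripper_width: 0.0922
q [-0.873  0.035  2.251  1.736  0.538 -0.531] z [ 0.84  -0.214 -0.499] y [-0.25  -0.968 -0.004] grasp pt [ 0.5322 -0.2852  0.032 ]
needed shift tool mm [ 0.4 -0.4  0.7] tilt 60.1 F [-0.7  0.  -0.4]
```

View pics/w8.png

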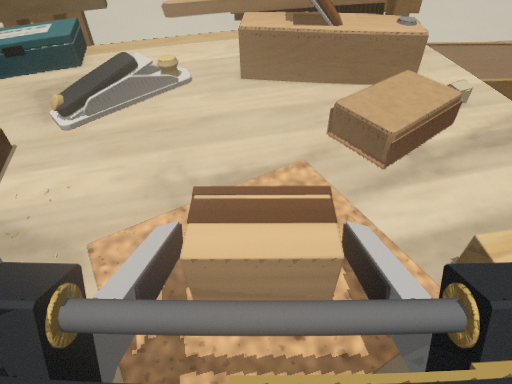

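```bash
python3 -m crank '[{"ax":0,"ay":0,"az":0,"x":0,"y":0,"z":-15,"gripper":0},{"ax":0,"ay":0,"az":0,"x":0,"y":0,"z":-35,"gripper":0},{"ax":0,"ay":0,"az":0,"x":0,"y":0,"z":-35,"gripper":0},{"ax":0,"ay":0,"az":0,"x":30,"y":0,"z":-20,"gripper":0},{"ax":0,"ay":0,"az":0,"x":45,"y":0,"z":-10,"gripper":0}]'
python3 -m crank '[{"ax":0,"ay":-0.14,"az":0,"x":40,"y":0,"z":0,"gripper":0},{"ax":0,"ay":-0.14,"az":0,"x":30,"y":0,"z":0,"gripper":0},{"ax":0,"ay":-0.14,"az":0,"x":20,"y":0,"z":0,"gripper":0},{"ax":0,"ay":-0.14,"az":0,"x":20,"y":0,"z":0,"gripper":0},{"ax":0,"ay":-0.14,"az":0,"x":20,"y":0,"z":0,"gripper":0}]'
python3 st.py .532 -.285 .032
```

```text
t: 10.6
position: [0.4849, -0.2729, 0.1421]
eef_rot: [0.86, -0.112, 0.494, 0.06]
wrist_force: [1.1, -0.1, -0.0]
gripper_width: 0.0938
t: 11.1
position: [0.5545, -0.2845, 0.2199]
eef_rot: [0.967, -0.112, 0.229, 0.019]
wrist_force: [0.8, -0.1, 0.3]
gripper_width: 0.0942
q [-0.684 -0.078  1.581  0.223  1.229  1.087] z [ 0.439 -0.089 -0.894] y [-0.226 -0.974 -0.014] grasp pt [ 0.5462 -0.2828  0.2368]
needed shift tool mm [-103.5    8.3  177.1] tilt 26.6 F [ 0.8 -0.1  0.3]
```

```bash
python3 -m crank '[{"ax":0,"ay":-0.14,"az":0,"x":0,"y":0,"z":0,"gripper":0},{"ax":0,"ay":-0.14,"az":0,"x":0,"y":0,"z":0,"gripper":0},{"ax":0,"ay":-0.14,"az":0,"x":0,"y":0,"z":0,"gripper":0},{"ax":0,"ay":0,"az":0,"x":0,"y":0,"z":0,"gripper":0}]'
python3 st.py .532 -.285 .032
python3 - <<'E'
from h import *
d=viewer.get_image("wrist");cv2.imwrite("pics/w9.png",d["img"]);np.savez("v9.npz",R=d["R"],t=d["t"])
crop(viewer.get_image("scene"),270,140,120,90,6,"pics/s9.png")
E
```

```text
t: 11.5
position: [0.5569, -0.2843, 0.2127]
eef_rot: [0.993, -0.112, 0.021, -0.007]
wrist_force: [-0.1, -0.5, -0.6]
gripper_width: 0.0941
q [-0.581  0.228  1.196  0.032  1.686  1.219] z [ 0.043  0.01  -0.999] y [-0.222 -0.975 -0.019] grasp pt [ 0.5561 -0.2845  0.2315]
needed shift tool mm [-31.4   9.7 198.3] tilt 2.3 F [-0.1 -0.5 -0.6]
```

View pics/w9.png

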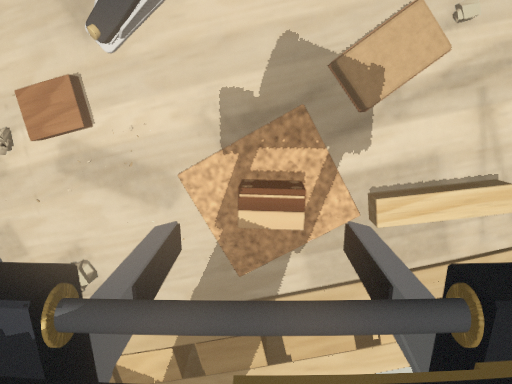

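View pics/s9.png

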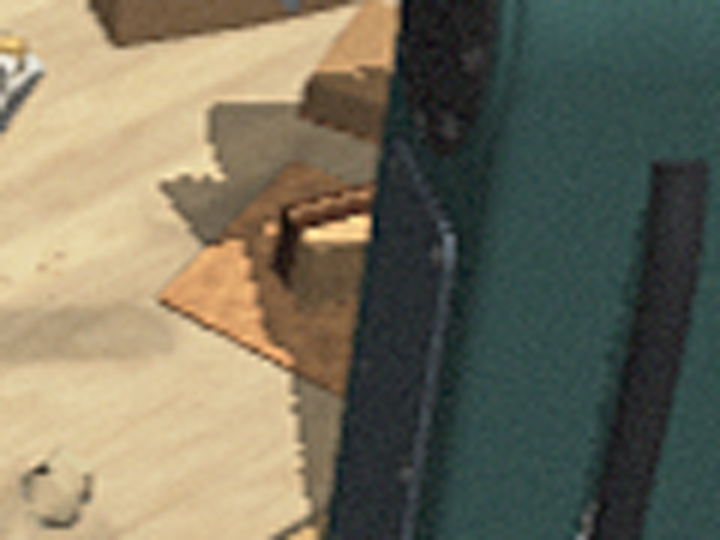

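```bash
python3 - <<'E'
import cv2
i=cv2.imread("pics/w9.png");
cv2.imwrite("pics/w9z.png",cv2.resize(i[165:245,215:330],None,fx=6,fy=6,interpolation=cv2.INTER_CUBIC))
cv2.imwrite("pics/w9m.png",cv2.resize(i[95:285,170:370],None,fx=3,fy=3,interpolation=cv2.INTER_CUBIC))
E
```

```text
(no output)
```

View pics/w9z.png

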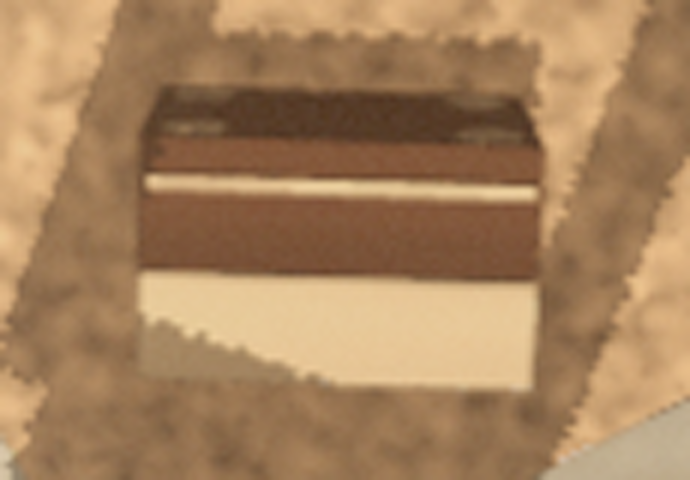

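View pics/w9m.png

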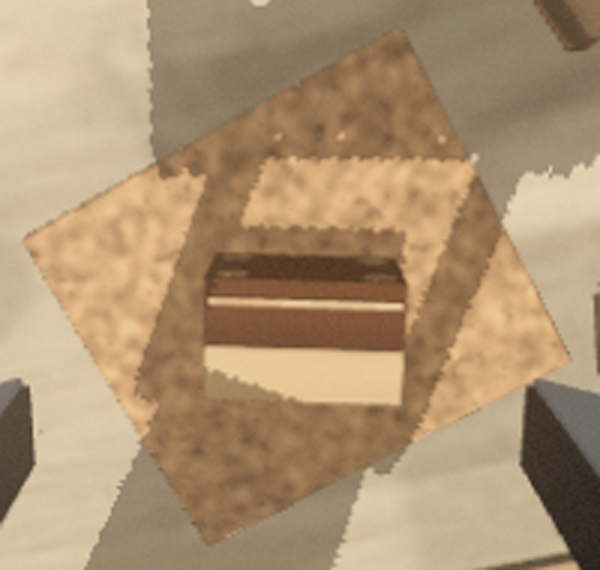

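```bash
python3 - <<'E'
from h import *
v=np.load("v9.npz");d=dict(viewer.get_image("wrist"),R=v["R"],t=v["t"])
Z=lambda p:((p[0]+.5)/6-.5+215,(p[1]+.5)/6-.5+165); M=lambda p:((p[0]+.5)/3-.5+170,(p[1]+.5)/3-.5+95)
B=plane(d,[Z(p) for p in [(145,138),(543,148),(530,388),(138,378)]],.058);rep("side",B)
S=plane(d,[Z(p) for p in [(138,270),(541,280)]],.058);print("seam mid",S.mean(0),"ang",np.degrees(np.arctan2(*(S[0]-S[1])[[1,0]])))
rep("mat",plane(d,[M(p) for p in [(24,240),(401,28),(570,360),(211,545)]],.006))
G=np.r_[S.mean(0)[:2],.032];np.save("G.npy",G)
o=get_obs();R=Rn.from_quat(o["eef_rot"]).as_matrix();print("tool y ang",np.degrees(np.arctan2(-R[1,1],-R[0,1])))
# wanted orientation: jaw along seam, tilt -30
E
```

```text
side [ 0.5323 -0.2849  0.058 ] len [0.068  0.0429 0.0688 0.043 ] ang [-104.1  165.7   76.   -15.4]
seam mid [ 0.53044418 -0.28462558  0.058     ] ang 75.96522660355355
mat [ 0.5356 -0.2843  0.006 ] len [0.1674 0.1472 0.1666 0.1482] ang [ -73.9 -164.   106.4   16.3]
tool y ang 77.02419675618944
```

```bash
cat > tgt.py <<'E'
from h import *
import sys
# tilt deg, yaw deg(of forward), grasp pt xyz
ti,ya,gx,gy,gz=[float(a) for a in sys.argv[1:6]]
a=np.radians(ya);x=np.array([np.cos(a),np.sin(a),0]);z=np.array([0,0,-1.]);R0=np.c_[x,np.cross(z,x),z]
Rt=R0@Rn.from_euler("y",ti,degrees=True).as_matrix();P=np.array([gx,gy,gz])+.0188*Rt[:,2]
o=get_obs();R=Rn.from_quat(o["eef_rot"]).as_matrix();p=o["position"]
print("turn",Rn.from_matrix(R.T@Rt).as_rotvec().round(3),"shift now-axes",(1000*R.T@(P-p)).round(1),"shift target-axes",(1000*Rt.T@(P-p)).round(1),"q",o["joint_pos"].round(2),"F",o["wrist_force"].round(1))
E
python3 tgt.py -30 -14 .5304 -.2846 .032
```

```text
turn [-0.013 -0.57   0.022] shift now-axes [-41.2   9.3 198.9] shift target-axes [ 72.9   6.4 189.7] q [-0.58  0.22  1.2   0.03  1.68  1.22] F [-0.4 -0.2 -0. ]
```

```bash
python3 -m crank '[{"ax":-0.003,"ay":-0.142,"az":0.006,"x":0,"y":0,"z":0,"gripper":0},{"ax":-0.003,"ay":-0.142,"az":0.005,"x":0,"y":0,"z":0,"gripper":0},{"ax":-0.003,"ay":-0.142,"az":0.005,"x":0,"y":0,"z":0,"gripper":0},{"ax":-0.003,"ay":-0.142,"az":0.005,"x":0,"y":0,"z":0,"gripper":0},{"ax":0,"ay":0,"az":0,"x":30,"y":3,"z":30,"gripper":0}]'
python3 -m crank '[{"ax":0,"ay":0,"az":0,"x":30,"y":3,"z":40,"gripper":0},{"ax":0,"ay":0,"az":0,"x":13,"y":0,"z":35,"gripper":0},{"ax":0,"ay":0,"az":0,"x":0,"y":0,"z":0,"gripper":0},{"ax":0,"ay":0,"az":0,"x":0,"y":0,"z":0,"gripper":0}]'
python3 tgt.py -30 -14 .5304 -.2846 .032
python3 - <<'E'
from h import *
d=viewer.get_image("wrist");crop(d,130,110,250,190,3,"pics/w10.png");np.savez("v10.npz",R=d["R"],t=d["t"])
E
```

```text
t: 12.15
position: [0.5661, -0.2905, 0.1785]
eef_rot: [0.96, -0.118, -0.253, -0.031]
wrist_force: [0.6, -0.0, -0.9]
gripper_width: 0.0938
t: 12.55
position: [0.5623, -0.2926, 0.0919]
eef_rot: [0.959, -0.118, -0.256, -0.032]
wrist_force: [0.5, -0.3, 0.2]
gripper_width: 0.094
turn [-0.001 -0.003  0.   ] shift now-axes [ 1.3  0.  87.1] shift target-axes [ 1.5 -0.1 87.1] q [-0.5   0.73  0.82 -0.14  2.09  1.28] F [ 0.5 -0.3  0.2]
```

View pics/w10.png

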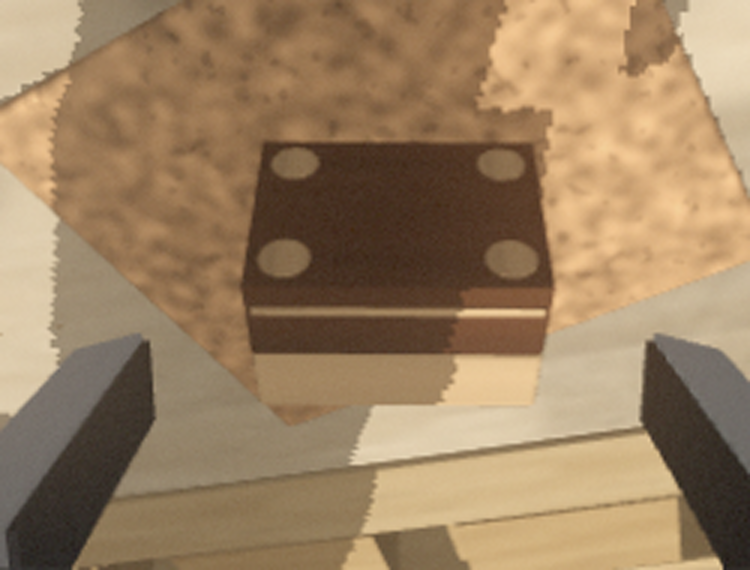

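```bash
python3 - <<'E'
from h import *
w=viewer.get_image("wrist");a,b=np.load("v9.npz"),np.load("v10.npz")
d1=dict(w,R=a["R"],t=a["t"]);d2=dict(w,R=b["R"],t=b["t"])
Z=lambda p:((p[0]+.5)/6-.5+215,(p[1]+.5)/6-.5+165); M=lambda p:((p[0]+.5)/3-.5+130,(p[1]+.5)/3-.5+110)
X=[]
for p,q in(((145,138),(246,288)),((543,148),(552,290)),((138,270),(251,353)),((541,280),(543,353))):
    x,e=tri(d1,Z(p),d2,M(q));X.append(x);print(x.round(4),round(e,4))
X=np.array(X);print("seam mid",X[2:].mean(0),"plane58:",plane(d2,[M((251,353)),M((543,353))],.058).mean(0))
E
```

```text
[ 0.5612 -0.2575  0.0577] 0.0002
[ 0.5448 -0.3234  0.0582] 0.0001
[ 0.5386 -0.2505  0.0567] 0.0
[ 0.5216 -0.3184  0.0565] 0.0003
seam mid [ 0.53007981 -0.28448242  0.05657794] plane58: [ 0.53175543 -0.28480392  0.058     ]
```

```bash
python3 -m crank '[{"ax":0,"ay":0,"az":0,"x":1,"y":0,"z":30,"gripper":0},{"ax":0,"ay":0,"az":0,"x":0,"y":0,"z":30,"gripper":0},{"ax":0,"ay":0,"az":0,"x":0,"y":0,"z":20,"gripper":0},{"ax":0,"ay":0,"az":0,"x":0,"y":0,"z":7,"gripper":0},{"ax":0,"ay":0,"az":0,"x":0,"y":0,"z":0,"gripper":0}]'
python3 tgt.py -30 -14 .5304 -.2846 .032
```

```text
t: 13.15
position: [0.5229, -0.2827, 0.0159]
eef_rot: [0.959, -0.118, -0.254, -0.031]
wrist_force: [0.1, 0.5, 0.2]
gripper_width: 0.0942
turn [ 0.    -0.005  0.   ] shift now-axes [-1.4 -0.   0.9] shift target-axes [-1.4 -0.   1. ] q [-0.51  0.69  1.04 -0.14  1.91  1.29] F [0.1 0.5 0.2]
```

```bash
python3 -m crank '[{"ax":0,"ay":0,"az":0,"x":-1,"y":0,"z":1,"gripper":0},{"ax":0,"ay":0,"az":0,"x":0,"y":0,"z":0,"gripper":255},{"ax":0,"ay":0,"az":0,"x":0,"y":0,"z":0,"gripper":255},{"ax":0,"ay":0,"az":0,"x":0,"y":0,"z":0,"gripper":255},{"ax":0,"ay":0,"az":0,"x":0,"y":0,"z":0,"gripper":255}]' 60
python3 -m crank '[{"ax":0,"ay":0,"az":0,"x":0,"y":0,"z":0,"gripper":255},{"ax":0,"ay":0,"az":0,"x":0,"y":0,"z":0,"gripper":255},{"ax":0,"ay":0,"az":0,"x":0,"y":0,"z":0,"gripper":255}]'
python3 tgt.py -30 -14 .5304 -.2846 .032; python3 st.py .5304 -.2846 .032
python3 - <<'E'
from h import *
d=viewer.get_image("wrist");crop(d,130,160,250,160,3,"pics/w11.png")
E
```

```text
t: 13.65
position: [0.5212, -0.2822, 0.0138]
eef_rot: [0.959, -0.118, -0.256, -0.031]
wrist_force: [0.9, -0.2, 2.1]
gripper_width: 0.0698
t: 13.95
position: [0.5212, -0.2822, 0.0138]
eef_rot: [0.959, -0.118, -0.255, -0.031]
wrist_force: [1.1, -1.3, 2.0]
gripper_width: 0.0698
turn [ 0.    -0.003  0.   ] shift now-axes [-0.8  0.1 -1.7] shift target-axes [-0.8  0.1 -1.7] q [-0.51  0.69  1.05 -0.14  1.91  1.29] F [ 1.1 -1.3  2. ]
q [-0.513  0.686  1.051 -0.141  1.906  1.289] z [-0.483  0.12  -0.867] y [-0.241 -0.97  -0.   ] grasp pt [ 0.5302 -0.2845  0.0301]
needed shift tool mm [-0.8  0.1 -1.7] tilt -29.8 F [ 1.1 -1.3  2. ]
```

View pics/w11.png

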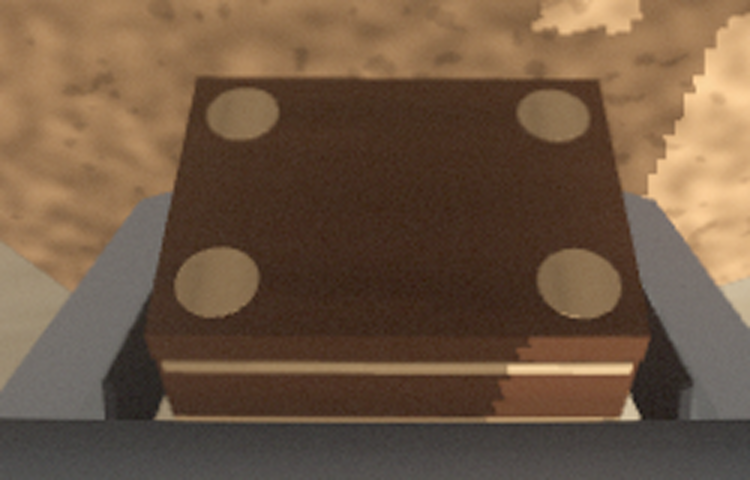

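```bash
python3 - <<'E'
from h import *
d=viewer.get_image("wrist");crop(d,150,260,220,60,3.6,"pics/w12.png")
E
```

```text
(no output)
```

View pics/w12.png

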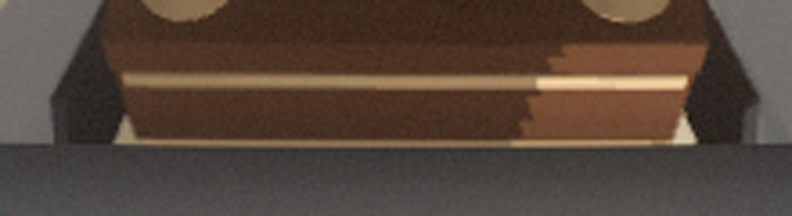

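```bash
python3 -m crank '[{"ax":0,"ay":0,"az":0,"x":-5,"y":0,"z":-9,"gripper":255},{"ax":0,"ay":0,"az":0,"x":-15,"y":0,"z":-26,"gripper":255},{"ax":0,"ay":0,"az":0,"x":-20,"y":0,"z":-35,"gripper":255},{"ax":0,"ay":0,"az":0,"x":-15,"y":0,"z":-26,"gripper":255},{"ax":0,"ay":0.131,"az":0,"x":0,"y":0,"z":0,"gripper":255}]'
python3 -m crank '[{"ax":0,"ay":0.131,"az":0,"x":0,"y":0,"z":0,"gripper":255},{"ax":0,"ay":0.131,"az":0,"x":0,"y":0,"z":0,"gripper":255},{"ax":0,"ay":0.131,"az":0,"x":0,"y":0,"z":0,"gripper":255},{"ax":0,"ay":0.131,"az":0,"x":0,"y":0,"z":0,"gripper":255},{"ax":0,"ay":0.131,"az":0,"x":0,"y":0,"z":0,"gripper":255}]'
python3 -m crank '[{"ax":0,"ay":0.131,"az":0,"x":0,"y":0,"z":0,"gripper":255},{"ax":0,"ay":0.131,"az":0,"x":0,"y":0,"z":0,"gripper":255},{"ax":0,"ay":0.131,"az":0,"x":0,"y":0,"z":0,"gripper":255},{"ax":0,"ay":0.131,"az":0,"x":0,"y":0,"z":0,"gripper":255},{"ax":0,"ay":0.131,"az":0,"x":0,"y":0,"z":0,"gripper":255}]'
python3 tgt.py 60.2 -14 .5345 -.2845 .07
python3 - <<'E'
from h import *
cv2.imwrite("pics/w13.png",viewer.get_image("wrist")["img"])
crop(viewer.get_image("scene"),230,100,150,120,5,"pics/s13.png")
E
```

```text
t: 14.55
position: [0.5239, -0.2828, 0.1234]
eef_rot: [0.974, -0.119, -0.191, -0.024]
wrist_force: [0.3, -0.8, -4.6]
gripper_width: 0.07
t: 15.05
position: [0.5198, -0.2811, 0.1237]
eef_rot: [0.984, -0.121, 0.132, 0.016]
wrist_force: [-0.5, -0.0, -3.8]
gripper_width: 0.0694
t: 15.55
position: [0.5199, -0.2785, 0.1215]
eef_rot: [0.895, -0.108, 0.43, 0.05]
wrist_force: [1.5, 1.3, -4.2]
gripper_width: 0.0698
turn [-0.008  0.155  0.   ] shift now-axes [-27.6   2.8  62.9] shift target-axes [-36.9   2.3  57.9] q [-0.87 -0.27  2.14  0.85  0.67  0.41] F [ 1.5  1.3 -4.2]
```

View pics/w13.png

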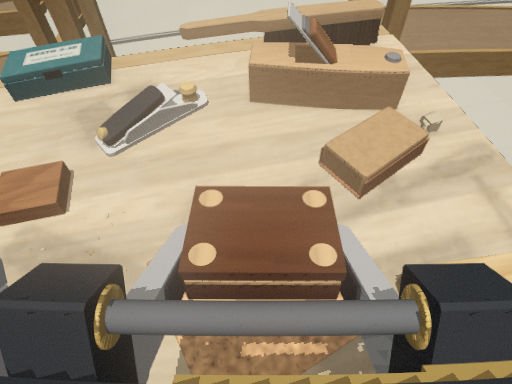

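View pics/s13.png

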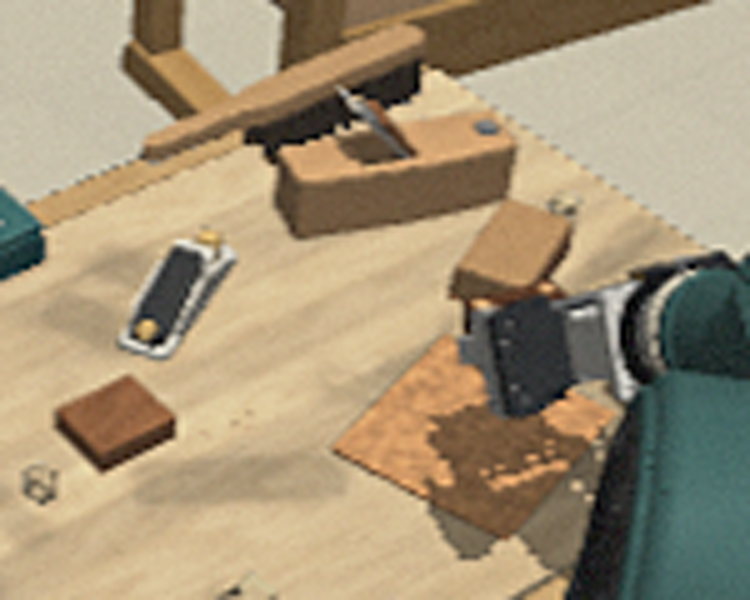

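```bash
python3 -m crank '[{"ax":-0.004,"ay":0.08,"az":0,"x":0,"y":0,"z":0,"gripper":255},{"ax":-0.004,"ay":0.075,"az":0,"x":0,"y":0,"z":0,"gripper":255},{"ax":0,"ay":0,"az":0,"x":-12,"y":1,"z":20,"gripper":255},{"ax":0,"ay":0,"az":0,"x":-14,"y":1,"z":20,"gripper":255},{"ax":0,"ay":0,"az":0,"x":-10,"y":0,"z":18,"gripper":255}]'
python3 -m crank '[{"ax":0,"ay":0,"az":0,"x":0,"y":0,"z":0,"gripper":255},{"ax":0,"ay":0,"az":0,"x":0,"y":0,"z":0,"gripper":255}]'
python3 tgt.py 60.2 -14 .5364 -.285 .045
```

```text
t: 16.15
position: [0.5542, -0.2907, 0.0635]
eef_rot: [0.859, -0.105, 0.497, 0.062]
wrist_force: [0.4, -0.2, -2.8]
gripper_width: 0.0698
t: 16.35
position: [0.5538, -0.2904, 0.0642]
eef_rot: [0.859, -0.105, 0.498, 0.061]
wrist_force: [-0.4, 0.5, -4.3]
gripper_width: 0.0698
turn [-0.     0.     0.001] shift now-axes [-25.7  -1.1  12.5] shift target-axes [-25.7  -1.   12.5] q [-0.87 -0.06  2.22  1.53  0.53 -0.3 ] F [-0.4  0.5 -4.3]
```

```bash
python3 -m crank '[{"ax":0,"ay":0,"az":0,"x":-13,"y":-1,"z":6,"gripper":255},{"ax":0,"ay":0,"az":0,"x":-13,"y":0,"z":6.5,"gripper":255},{"ax":0,"ay":0,"az":0,"x":-6,"y":0,"z":3.5,"gripper":255},{"ax":0,"ay":0,"az":0,"x":-5,"y":0,"z":3,"gripper":255},{"ax":0,"ay":0,"az":0,"x":0,"y":0,"z":0,"gripper":255}]'
python3 tgt.py 60.2 -14 .5364 -.285 .026
python3 st.py .5364 -.285 .026
python3 - <<'E'
from h import *
crop(viewer.get_image("top"),250,140,150,110,5,"pics/t14.png")
crop(viewer.get_image("scene"),270,130,120,100,6,"pics/s14.png")
E
```

```text
t: 16.85
position: [0.5517, -0.2897, 0.0234]
eef_rot: [0.858, -0.105, 0.498, 0.062]
wrist_force: [0.5, 0.3, -4.1]
gripper_width: 0.0697
turn [ 0.002 -0.001  0.001] shift now-axes [-5.7 -0.9  3.7] shift target-axes [-5.7 -0.9  3.7] q [-0.87  0.04  2.24  1.74  0.54 -0.55] F [ 0.5  0.3 -4.1]
q [-0.868  0.042  2.244  1.745  0.539 -0.546] z [ 0.842 -0.212 -0.496] y [-0.243 -0.97   0.002] grasp pt [ 0.5358 -0.2857  0.0327]
needed shift tool mm [-5.7 -0.9  3.7] tilt 60.3 F [ 0.5  0.3 -4.1]
```

View pics/t14.png

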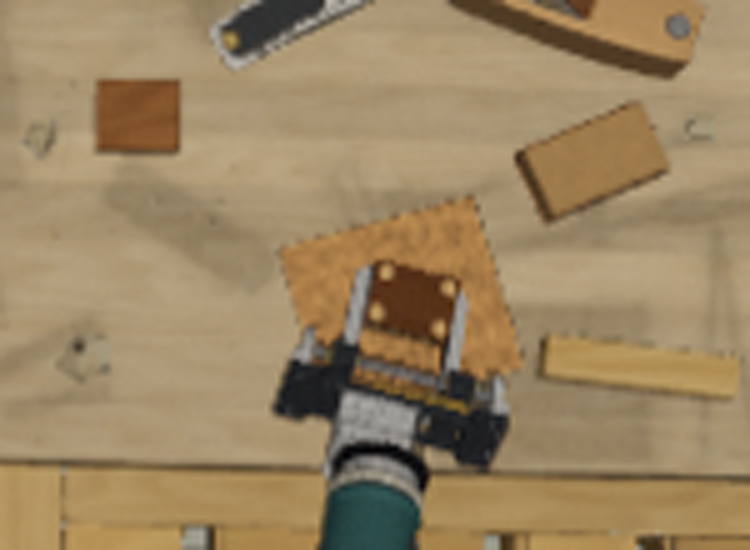

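View pics/s14.png

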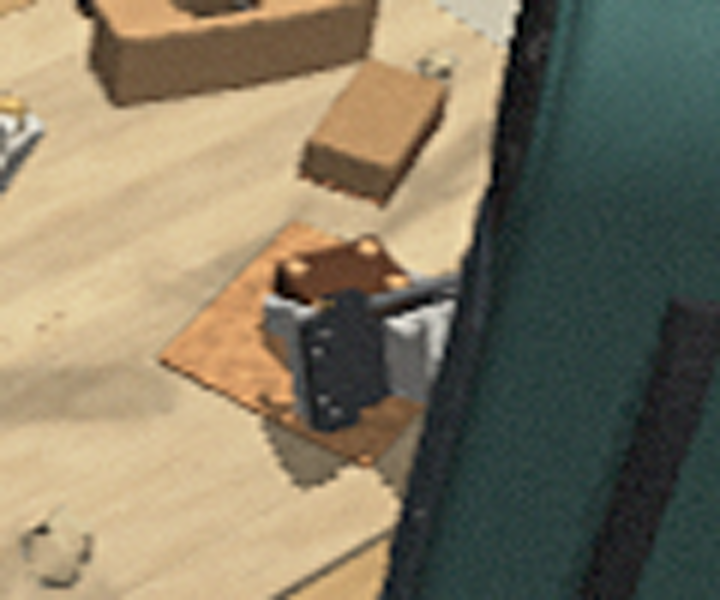

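```bash
python3 -m crank '[{"ax":0,"ay":0,"az":0,"x":-2.4,"y":-0.5,"z":1.4,"gripper":255},{"ax":0,"ay":0,"az":0,"x":-1.8,"y":0,"z":1.1,"gripper":255},{"ax":0,"ay":0,"az":0,"x":0,"y":0,"z":0,"gripper":255},{"ax":0,"ay":0,"az":0,"x":0,"y":0,"z":0,"gripper":255}]'
python3 st.py .5364 -.285 .026
python3 -m crank '[{"ax":0,"ay":0,"az":0,"x":-0.8,"y":0,"z":0.5,"gripper":255},{"ax":0,"ay":0,"az":0,"x":0,"y":0,"z":0,"gripper":255}]'
python3 st.py .5364 -.285 .026
```

```text
t: 17.35
position: [0.5515, -0.2889, 0.0175]
eef_rot: [0.859, -0.106, 0.498, 0.062]
wrist_force: [-0.2, 0.2, -3.4]
gripper_width: 0.0695
q [-0.867  0.056  2.247  1.773  0.541 -0.577] z [ 0.842 -0.212 -0.497] y [-0.244 -0.97   0.001] grasp pt [ 0.5357 -0.2849  0.0269]
needed shift tool mm [-0.4 -0.1  1.1] tilt 60.2 F [-0.2  0.2 -3.4]
t: 17.55
position: [0.552, -0.2891, 0.0176]
eef_rot: [0.858, -0.106, 0.499, 0.062]
wrist_force: [-1.1, 0.9, 0.5]
gripper_width: 0.0696
q [-0.867  0.059  2.247  1.779  0.542 -0.583] z [ 0.843 -0.212 -0.495] y [-0.243 -0.97   0.002] grasp pt [ 0.5362 -0.2852  0.0269]
needed shift tool mm [-0.7 -0.2  0.6] tilt 60.3 F [-1.1  0.9  0.5]
```

```bash
python3 -m crank '[{"ax":0,"ay":0,"az":0,"x":-0.4,"y":0,"z":0.2,"gripper":255},{"ax":0,"ay":0,"az":0,"x":0,"y":0,"z":0,"gripper":255}]'
python3 st.py .5364 -.285 .026
python3 - <<'E'
from h import *
d=viewer.get_image("wrist");crop(d,130,160,250,160,3,"pics/w15.png")
E
```

```text
t: 17.75
position: [0.5521, -0.2892, 0.0175]
eef_rot: [0.858, -0.105, 0.499, 0.062]
wrist_force: [-4.1, 1.8, 3.7]
gripper_width: 0.0696
q [-0.867  0.059  2.247  1.781  0.543 -0.586] z [ 0.843 -0.212 -0.494] y [-0.243 -0.97   0.002] grasp pt [ 0.5363 -0.2852  0.0268]
needed shift tool mm [-0.6 -0.2  0.5] tilt 60.4 F [-4.1  1.8  3.7]
```

View pics/w15.png

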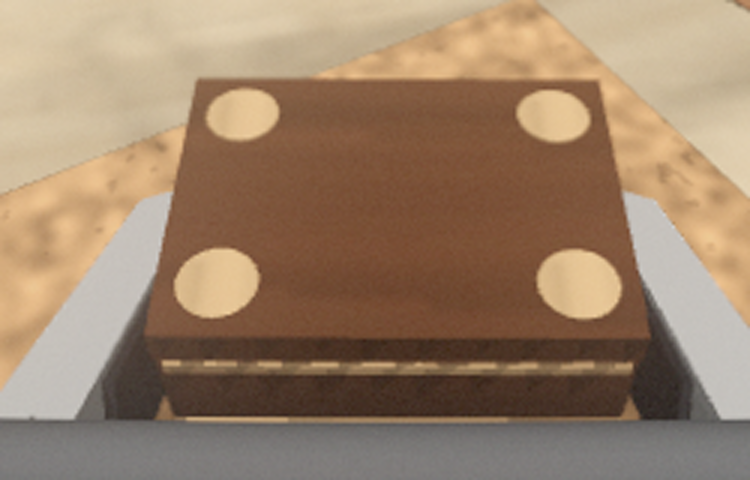

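```bash
python3 -m crank '[{"ax":0,"ay":0,"az":0,"x":0,"y":0,"z":0,"gripper":60},{"ax":0,"ay":0,"az":0,"x":0,"y":0,"z":0,"gripper":0},{"ax":0,"ay":0,"az":0,"x":0,"y":0,"z":0,"gripper":0},{"ax":0,"ay":0,"az":0,"x":0,"y":0,"z":0,"gripper":0}]'
python3 - <<'E'
from h import *
d=viewer.get_image("wrist");crop(d,130,160,250,160,3,"pics/w16.png")
E
```

```text
t: 18.2
position: [0.5515, -0.289, 0.0161]
eef_rot: [0.859, -0.106, 0.498, 0.062]
wrist_force: [0.1, 0.6, -0.6]
gripper_width: 0.0918
```

View pics/w16.png

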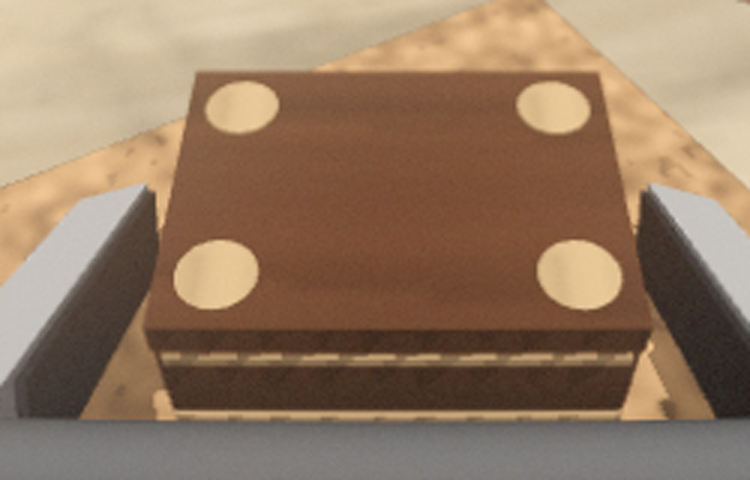

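The box is released upside down, with no gap at the seam. Next I back the fingers off straight and check.

```bash
python3 -m crank '[{"ax":0,"ay":0,"az":0,"x":0,"y":0,"z":-15,"gripper":0},{"ax":0,"ay":0,"az":0,"x":0,"y":0,"z":-30,"gripper":0},{"ax":0,"ay":0,"az":0,"x":0,"y":0,"z":-35,"gripper":0},{"ax":0,"ay":0,"az":0,"x":30,"y":0,"z":-20,"gripper":0},{"ax":0,"ay":0,"az":0,"x":45,"y":0,"z":-10,"gripper":0}]'
python3 -m crank '[{"ax":0,"ay":-0.14,"az":0,"x":30,"y":0,"z":0,"gripper":0},{"ax":0,"ay":-0.14,"az":0,"x":30,"y":0,"z":0,"gripper":0},{"ax":0,"ay":-0.14,"az":0,"x":0,"y":0,"z":0,"gripper":0},{"ax":0,"ay":-0.14,"az":0,"x":0,"y":0,"z":0,"gripper":0},{"ax":0,"ay":0,"az":0,"x":0,"y":0,"z":0,"gripper":0}]'
python3 - <<'E'
from h import *
d=viewer.get_image("wrist");crop(d,120,100,280,170,2.8,"pics/w17.png");np.savez("v17.npz",R=d["R"],t=d["t"])
crop(viewer.get_image("top"),250,140,150,110,5,"pics/t17.png")
E
```

```text
t: 18.75
position: [0.4924, -0.2734, 0.1331]
eef_rot: [0.86, -0.108, 0.496, 0.061]
wrist_force: [1.3, -0.6, -0.1]
gripper_width: 0.0939
t: 19.25
position: [0.5204, -0.2746, 0.1685]
eef_rot: [0.947, -0.105, 0.301, 0.03]
wrist_force: [0.5, -0.5, 1.1]
gripper_width: 0.094
```

View pics/w17.png

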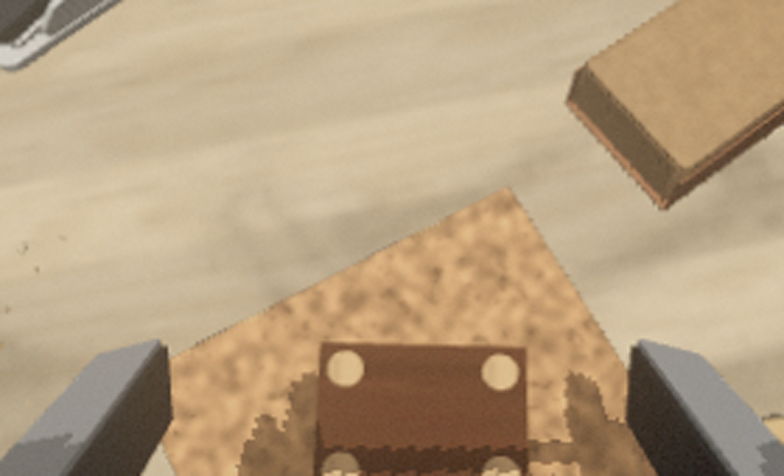

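View pics/t17.png

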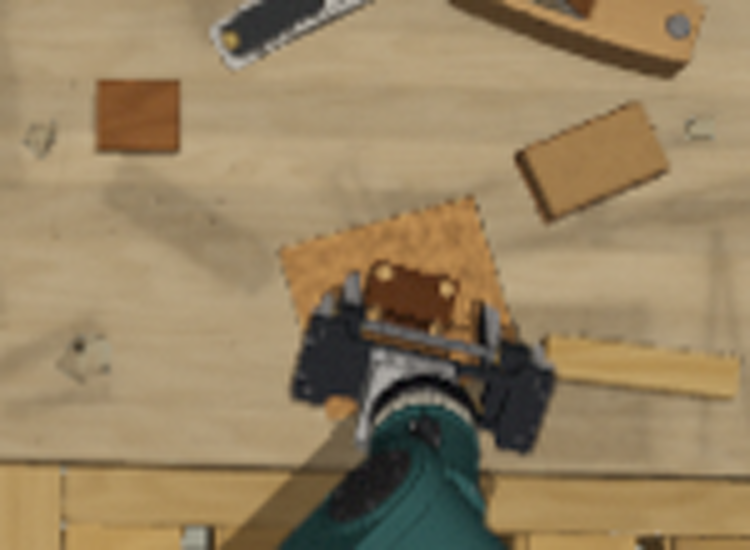

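```bash
python3 -m crank '[{"ax":0,"ay":0,"az":0,"x":0,"y":0,"z":-40,"gripper":0},{"ax":0,"ay":0,"az":0,"x":0,"y":0,"z":-30,"gripper":0},{"ax":0,"ay":0,"az":0,"x":0,"y":-45,"z":0,"gripper":0},{"ax":0,"ay":0,"az":0,"x":0,"y":-45,"z":0,"gripper":0},{"ax":0,"ay":0,"az":0,"x":0,"y":-45,"z":0,"gripper":0}]'
python3 -m crank '[{"ax":0,"ay":0,"az":0,"x":0,"y":-45,"z":0,"gripper":0},{"ax":0,"ay":0,"az":0,"x":0,"y":-45,"z":0,"gripper":0},{"ax":0,"ay":0,"az":0,"x":0,"y":-45,"z":0,"gripper":0},{"ax":0,"ay":0,"az":0,"x":0,"y":0,"z":0,"gripper":0},{"ax":0,"ay":0,"az":0,"x":0,"y":0,"z":0,"gripper":0}]'
python3 - <<'E'
from h import *
d=viewer.get_image("top");crop(d,250,140,150,110,5,"pics/t18.png")
cv2.imwrite("pics/t18f.png",d["img"])
crop(viewer.get_image("scene"),230,100,150,120,5,"pics/s18.png")
E
```

```text
t: 19.85
position: [0.5051, -0.1323, 0.2192]
eef_rot: [0.948, -0.109, 0.298, 0.027]
wrist_force: [-0.0, -0.1, -0.6]
gripper_width: 0.0941
t: 20.35
position: [0.535, -0.0001, 0.2205]
eef_rot: [0.949, -0.105, 0.297, 0.027]
wrist_force: [0.7, 0.7, -0.1]
gripper_width: 0.0936
```

View pics/t18.png

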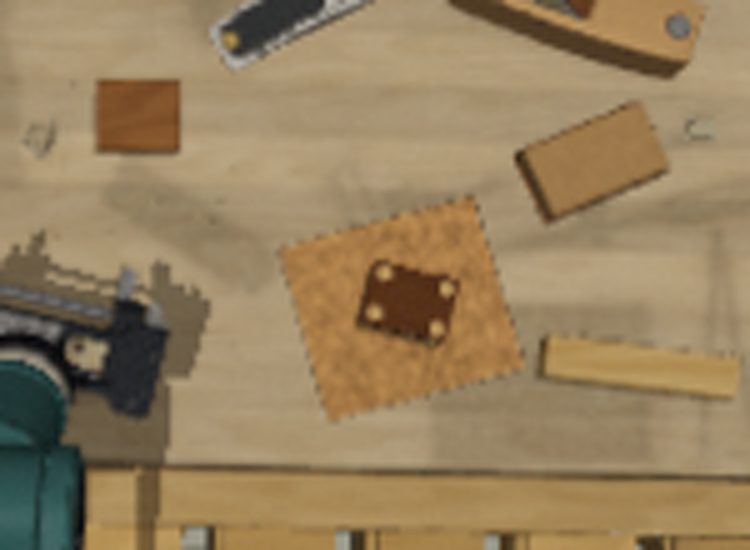

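View pics/s18.png

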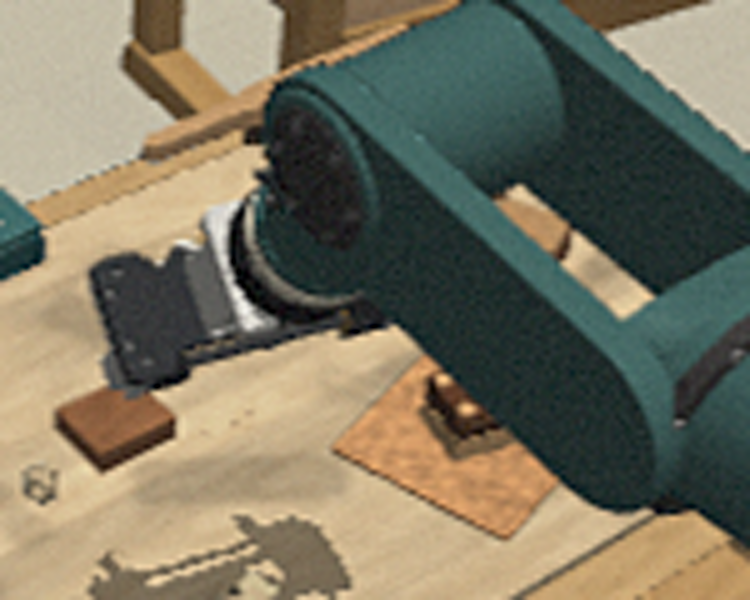

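View pics/t18f.png

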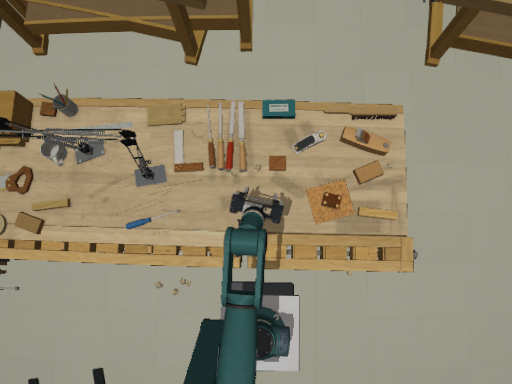

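```bash
python3 - <<'E'
from h import *
t=viewer.get_image("top");T=lambda p:((p[0]+.5)/5-.5+250,(p[1]+.5)/5-.5+140)
F=plane(t,[T(p) for p in[(384,272),(447,289),(437,328),(374,313)]],.05);rep("feet",F)
c=F.mean(0);A=plane(t,[T(p) for p in[(278,249),(472,196),(523,368),(333,420)]],.006).mean(0)
print("offset from mat mm",(1000*(c-A))[:2].round(1))
i0=cv2.imread("pics/top0.png");d=cv2.absdiff(i0,t["img"]).max(2)
for n,r in(("walnut",(265,152,290,175)),("sand",(350,155,388,188)),("pine",(354,202,402,222)),("screw",(120,205,185,232))):
    x,y,X,Y=r;print(n,d[y:Y,x:X].mean().round(1))
print(get_obs()["dq"].round(3))
E
```

```text
feet [ 0.5336 -0.2862  0.05  ] len [0.0528 0.0331 0.0523 0.0347] ang [-104.4  165.2   77.3  -13.9]
offset from mat mm [-0.1 -0.6]
walnut 2.3
sand 2.2
pine 2.2
screw 2.2
[-0.014  0.002 -0.016 -0.005  0.001  0.008]
```

```bash
python3 -c "
from rig import workorder,get_obs
print(workorder.job_done(), get_obs()['t'])"
```

```text
the job is handed in; nothing more can be done
the job is handed in; nothing more can be done
```

The box is upside down on its lid in the middle of the cork mat, with the four foot marks up, and the job is handed in at about 20.5 s of the 58 s allowed.

**How it went:** I turned it in two quarter turns, gripping across the 70 mm length with the pads spanning the seam between box and lid. The first turn set it on its side on the mat. I then gripped it again, made the second turn and lowered it onto its lid until it touched. I opened the fingers only once the mat was carrying the weight.

**Last checks:**
- **Position:** from the top camera, the centre of the foot marks is within 1 mm of the mat centre. The wrist camera had earlier put the mat centre about 2 mm further out, which is within the calibration error.
- **Yaw:** the box sits about 30° off the mat's edges, because I did not line them up.
- **Box and lid:** they looked closed and flush in the wrist pictures before and just after release. The final lid height was checked only by contact: the mat met the lid within 1 mm of where I expected.
- **Other things:** the sanding block, both offcuts and the screwdriver show no change from the first top picture.
- **Forces:** the wrist force readings I took stayed under about 6 N.

No check failed.

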